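# Hang a two-piece hanger set on the sample stand

## Robot

A 7-joint arm with a two-finger parallel gripper is mounted at the origin on the work surface. World frame = base frame: x ahead of the robot, y to its left, z up, the work surface at z = 0. Lengths are in m, angles in rad, forces in N, time in s.
With the tool pointing down it reaches from about 0.425 to 0.875 m from the base axis. Payload 4.7 kg.
Tool frame: the origin (TCP) lies on the centre line of the jaws, within the pads' length; the fingertips stand ahead of it and the grasp point (between the pads) lies 2 mm behind it (nose_length is the z of the fingertips in the tool frame, in m); z points along the fingers, y is the line along which they close (so a half turn about z gives the same grasp; the last joint's range is limited). The gripper opens to 87 mm and grips with 3 to 60 N. Pads are 19 mm wide; open, the fingers measure 117 mm over their backs; the gripper's body (75 mm by 190 mm) begins 51 mm behind the grasp point.
Start: joints at [-1.335, 0.321, -0.07, 1.45, 0.023, 1.371, -0.057], TCP at [0.143, 0.634, 0.24] pointing down, gripper open.
Joint ranges: [-2.86, 2.86], [-0.3, 2.09], [-1.38, 1.24], [0.06, 2.45], [-1.56, 4.7], [0.09, 2.05], [-2.69, 2.69]. Speed limits (rad/s): [2.57, 2.57, 3.14, 3.14, 3.14, 3.14, 3.14].

## Interface

Orientations are given as a rotation vector (axis times angle).
In Python, from bench import * gives the robot as it stands.
- The arm moves only by the tool send_rows, never from a script. Its arguments are lists of equal length, an entry for each row: "xyz": the shift along the tool's x, y, z in mm, a list of three; "dr": the turn, a rotation vector about the tool's x, y, z in rad, a list of three. A call has exactly 10 rows; each row is the pose to reach, as a shift and turn from the pose commanded when the call began, along the tool's axes at that moment; what a row does not reach only later rows make up. A row lasts 1/12 s, in which the tool goes at most 41.7 mm and 7.16 degrees, less where a joint would pass 70% of its speed; a pose out of reach is approached as far as the arm can. A call with a gripper value outside its range is refused whole. "jaw" is the finger opening in mm, from 0 to 87, set as the call begins (left out, the last holds). The fingers move at their own pace and stop on an object; "grip_force" is the grip in N (left out, the last holds). Time passes only in rows, so rows that repeat a pose let the fingers close, or fill a call up. It gives the time, the measured TCP pose, the force, the opening and the grip force at its end, in the units of the state.
- get_state(): the state, without advancing time (a new reading comes with each control period).
- get_image(name): name is "scene" or "top"; returns the picture (420x560x3 uint8, red, green, blue); there is no depth.
- calibration(name): a dict with "vfov" (degrees; the focal length in pixels is half the picture's height over the tangent of half this angle, whatever the lens; pixels are square), "cx", "cy" (the principal point, pixels), "k1" (the pictures are not rectified: a ray, as slopes to the right and down, at radius r is drawn at 1 + k1 r^2 times it, then the intrinsics apply), "rvec" (rotation vector, rad) and "tvec" (3), from world to camera coordinates, as OpenCV has them. Camera axes: x right, y down, z forward; pixel columns grow to the right and rows downward; lengths in m; the calibration is good to about 2 mm. A picture is of the moment at which its call begins. calibration takes no time and is no camera call.
- close_job(): hands the job in; it is judged then, once.
The state is a dict: "time": time; "joint_positions": joint angles; "qd": joint speeds; "joint_torque": joint torques, N m; "position": TCP position; "tool_rot": TCP orientation; "ft_force": force on the tool from outside, world axes, zero at the start; "torque": the same for the moment, N m; "grip_width": opening from 0.0 (shut) to 1.0 (fully open); "grip_force": force on a finger pad.
Only numpy, scipy, OpenCV 4.12 (cv2) and the standard library are available. Lean on these libraries where they do the work, as an engineer would, in place of code of your own. Each camera call takes 0.05 s, during which the arm holds its last target. There are 200 camera calls.

## Task

Make up an empty hanger set on the sample stand, ready for a two-piece baby outfit: take the hanger with the drop loop off the low rail and hang it by its hook on the stand's arm, then take the clip hanger and hang its hook in that loop, so that one hangs below the other. Let both go and leave them hanging still; the plain hanger stays on the rail, and the thread cone, pin dish and tape roll stay where they stand.

Things in the scene. Friction and masses are not known exactly. Their poses are not given: they have to be found in the camera images.
- set_hanger: White plastic hanger with a closed drop loop under its middle; hangs loose on the rail. Origin: underside of the hook's crown, the point that sits on a bar; z up as it hangs, y along its width, x its normal. Two sloping shoulders 10 mm thick (x), 13 mm deep: middle line 57 mm below the origin at y = 0, 76 mm at y = +-75, 82 mm at the tips, y = +-97. Lowest point 107 mm below the origin. 60 g.
- clip_hanger: White plastic hanger with two steel clips; hangs loose on the rail. Origin: underside of the hook's crown, the point that sits on a bar; z up as it hangs, y along its width, x its normal. Straight bar 10 mm thick (x), 12 mm deep, middle line 62 mm below the origin, y = -97 to 97. Clips (22 mm wide, 16 mm thick) at y = +-43, down to 104 mm below the origin; the bar is bare beyond y = +-56. 80 g.
- plain_hanger: Bystander: white hanger with the set hanger's hook, shoulders and axes but no loop, 50 g; lowest point 89 mm below its origin. Hangs on the same rail.
- loop_seat (a point): Seat of the drop loop: middle of the upper face of the loop's lower bar, 102 mm straight below the set hanger's origin, same axes. The loop lies in the hanger's plane, open along x: inside 34 mm wide (y), 36 mm high. Lower bar 5 mm thick, 6 mm wide (x), level for 20 mm.
- set_hook_tip (a point): End of the set hanger's hook: 15 mm to -y and 13 mm below its origin, same axes. The hook is a flat strip in the y-z plane, 6 mm wide (x), 4.5 mm thick, 27 mm wide inside, the crown level for 12 mm. It opens to -y below this end.
- clip_hook_tip (a point): End of the clip hanger's hook: 15 mm to -y and 13 mm below its origin, same axes. On all hangers the stem goes down at y = +16 from the crown to 30 mm below the origin, then slants in to the middle, 46 mm below: so 25 mm of opening below the tip. Balanced under the origin.
- rail: The low stock rail, fixed: a level steel flat bar along its x axis, 12 mm wide, 8 mm thick, 270 mm long, top 240 mm above the table, on a 14 mm square post at each end (to 252 mm). Origin on the table under the bar's middle. The three hangers hang on it across the bar (their y near its y), 85 mm apart at x = -85, 0 and +85, in any order.
- stand: The sample stand, fixed: a 16 mm square post (to 336 mm) at x = +150 on a base plate, and from it one level arm towards -x: steel bar 12 mm wide, 8 mm thick, top 320 mm above the table, along x at y = 0. Its free end, x = -37, is turned up into a 5 mm thick stop, top at 332 mm. Origin on the table under the arm. Near the free end there is room below for the clip hanger lying along x.
- thread_cone: Bystander: white thread cone, 60 mm across the foot, 105 mm tall, origin at its foot.
- pin_dish: Bystander: steel bowl 76 mm across, 30 mm tall, origin under its middle.
- tape_roll: Bystander: tan tape roll lying flat, 90 mm across, 24 mm tall, origin under its middle.
There are look-alikes about, which are no part of the job. What is shaped like the clip_hanger but purple or yellow is not meant.

How it is judged:
By the outcome, as a careful person would: the job done as asked, in the order asked, and still so for the second after the job is handed in, with the robot touching nothing.
It also fails if it takes over 72 s, if anything falls off the work surface, if the arm or the gripper's body presses on something with over 40 N, if the wrist force passes 120 N, or if a joint passes its speed limit or range.

## Working session

There is one attempt and no reset: what is moved stays moved. The work goes in short steps, Python scripts to look and compute and a tool call to move; the robot and the scene stay as the last step left them, time stands still between calls to the robot, and variables do not carry over. Pictures are saved under pics/ and viewed, at most 10 in all, crops included, and the job is handed in when it is done.

Besides the shell and the picture viewer there is one more tool, called after "Call:" by a JSON object that holds its "fn" and its "kwargs". send_rows: Moves the arm, as the interface text tells. Its arguments: {"type":"object","properties":{"xyz":{"type":"array"},"dr":{"type":"array"},"jaw":{"type":"number"},"grip_force":{"type":"number"}},"required":["xyz","dr"]}

```bash
mkdir -p pics
cat > h.py <<'E'
from bench import *
import numpy as np, cv2
from scipy.spatial.transform import Rotation as R
def snap(n,f):
    im=get_image(n); cv2.imwrite(f'pics/{f}.png',im[:,:,::-1]); return im
def cam(n):
    c=calibration(n); f=210/np.tan(np.radians(c['vfov'])/2)
    return c,f,R.from_rotvec(c['rvec']).as_matrix(),np.array(c['tvec'])
def proj(n,P):
    c,f,Rm,t=cam(n); q=np.atleast_2d(P)@Rm.T+t; s=q[:,:2]/q[:,2:]; r2=(s**2).sum(1,keepdims=True)
    return s*(1+c['k1']*r2)*f+[c['cx'],c['cy']]
def ray(n,uv):
    c,f,Rm,t=cam(n); d=(np.atleast_2d(np.float64(uv))-[c['cx'],c['cy']])/f; s=d.copy()
    for _ in range(30): s=d/(1+c['k1']*(s**2).sum(1,keepdims=True))
    return -Rm.T@t, np.c_[s,np.ones(len(s))]@Rm
def onz(n,uv,z):
    o,d=ray(n,uv); return o+d*((z-o[2])/d[:,2])[:,None]
E
python3 - <<'E'
from h import *
a=snap('scene','s0'); b=snap('top','t0')
print(get_state())
for n in('scene','top'): print(calibration(n), -cam(n)[2].T@cam(n)[3])
E
```

```text
{'time': 0.1, 'joint_positions': array([-1.33488573,  0.32174014, -0.07007973,  1.45155756,  0.02262239,
        1.37080768, -0.05688469]), 'qd': array([ 0.0014551 , -0.00150684, -0.00073853, -0.0041242 , -0.0014123 ,
       -0.00091983,  0.00027454]), 'joint_torque': array([-1.77275301e-04, -4.92569554e+01, -4.05748654e-01, -3.13399744e+01,
       -6.42601401e-02,  3.94399278e-02,  1.03687812e-04]), 'position': array([0.14295045, 0.63360295, 0.23857422]), 'tool_rot': array([-3.47630039e-01, -3.12222474e+00,  2.70889357e-03]), 'ft_force': array([-0.52479808,  0.42082275,  0.67605904]), 'torque': array([0.03942584, 0.02992668, 0.01592357]), 'grip_force': 0.0, 'grip_width': 0.9981644938132606}
{'vfov': 51.05620578890603, 'cx': 278.8253296339804, 'cy': 202.15752462180032, 'k1': 0.048769143742551445, 'rvec': array([ 1.05023169,  2.42120154, -1.05730611]), 'tvec': array([ 0.41986134, -0.07273788,  1.49884577])} [1.10413979 0.49496047 0.98183625]
{'vfov': 55.820804860708506, 'cx': 283.73860321777164, 'cy': 211.5393700297608, 'k1': 0.02750191070081397, 'rvec': array([ 2.139852  , -2.1007732 ,  0.14175167]), 'tvec': array([-0.08485738,  0.49685621,  1.10520725])} [ 0.31016255 -0.11391099  1.16891976]
```

```bash
python3 -c "
import cv2
for f in('s0','t0'):
    cv2.imwrite(f'pics/{f}b.png',cv2.resize(cv2.imread(f'pics/{f}.png'),(800,600),interpolation=cv2.INTER_CUBIC))"
```

```text
(no output)
```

View pics/s0b.png

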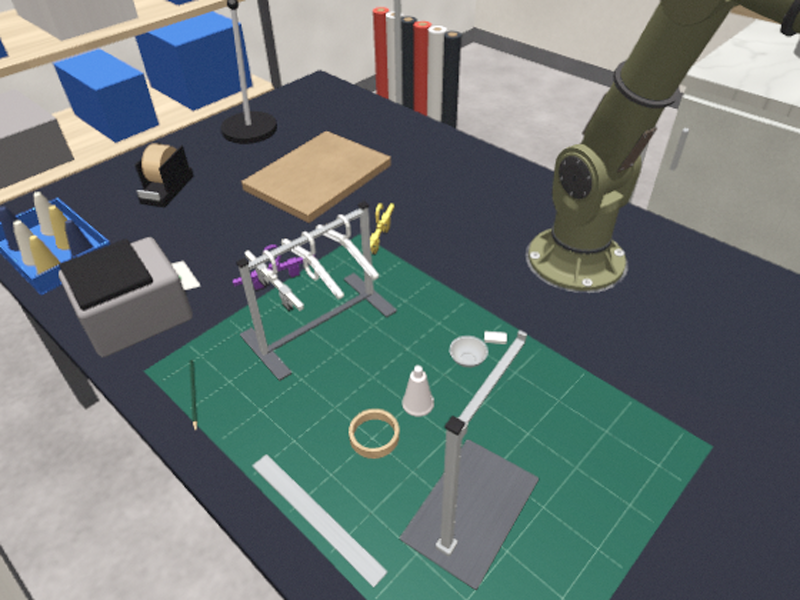

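View pics/t0b.png

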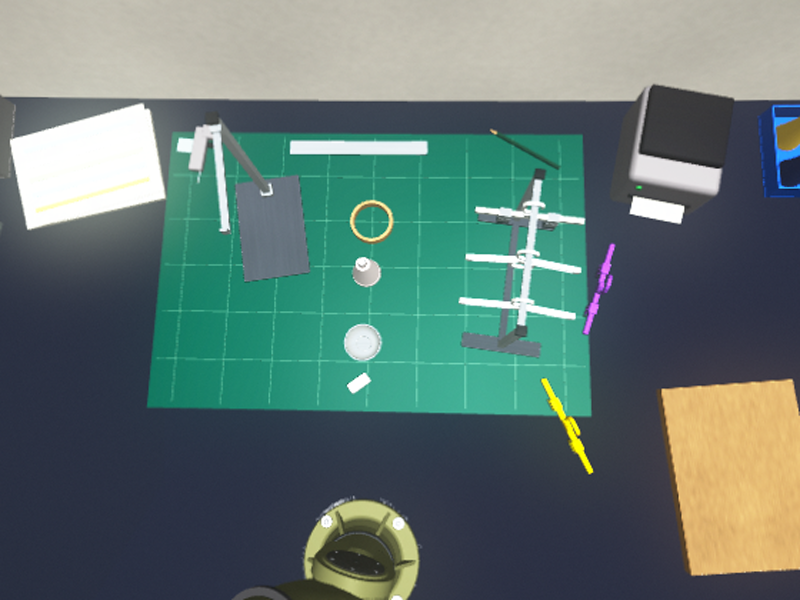

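The scene view shows the rail at (245-370, 205-330), in 800x600 pixels. Three white hangers hang on it. The purple look-alike is at (270,268) and the yellow one at (380,225). In the top view the rail runs (540,174)-(521,331), the stand arm (213,125)-(224,230), and dark steel clips show on the hanger at (530,215). I'll enlarge to confirm which hanger is which.

Run:
```python
from h import *
k=1/1.42857
for n,uv,z in[('top',[(540,174),(521,331)],.252),('top',[(211,120)],.336),('top',[(224,230)],.332),('scene',[(244,265),(366,209)],.252),('scene',[(455,424)],.336),('scene',[(522,335)],.332)]:
    print(n,z,onz(n,np.array(uv)*k,z).round(4).tolist())
s=cv2.imread('pics/s0.png');t=cv2.imread('pics/t0.png')
a=cv2.resize(s[135:235,155:290],(800,593),interpolation=cv2.INTER_CUBIC)[:, :]
b=cv2.resize(t[110:245,315:420],(400,514),interpolation=cv2.INTER_CUBIC)
a=cv2.resize(a,(800,593))
cv2.imwrite('pics/c1.png',a);
b=cv2.resize(t[115:240,315:420],(504,600),interpolation=cv2.INTER_CUBIC)
c=cv2.resize(t[75:170,125:175],(296,562),interpolation=cv2.INTER_CUBIC)
o=np.zeros((600,800,3),np.uint8);o[:,:504]=b;o[:562,504:]=c
cv2.imwrite('pics/c2.png',o)
import bench; print([x for x in dir(bench) if x[0]!='_'], getattr(bench,'nose_length',None))
```

```text
top 0.252 [[0.6861, -0.3058, 0.252], [0.4188, -0.2709, 0.252]]
top 0.336 [[0.7367, 0.2284, 0.336]]
top 0.332 [[0.5581, 0.1965, 0.332]]
scene 0.252 [[0.6914, -0.2934, 0.252], [0.4286, -0.2531, 0.252]]
scene 0.336 [[0.7422, 0.2298, 0.336]]
scene 0.332 [[0.5637, 0.2022, 0.332]]
['MotionError', 'calibration', 'close_job', 'get_image', 'get_state', 'nose_length'] 0.017
```

View pics/c1.png

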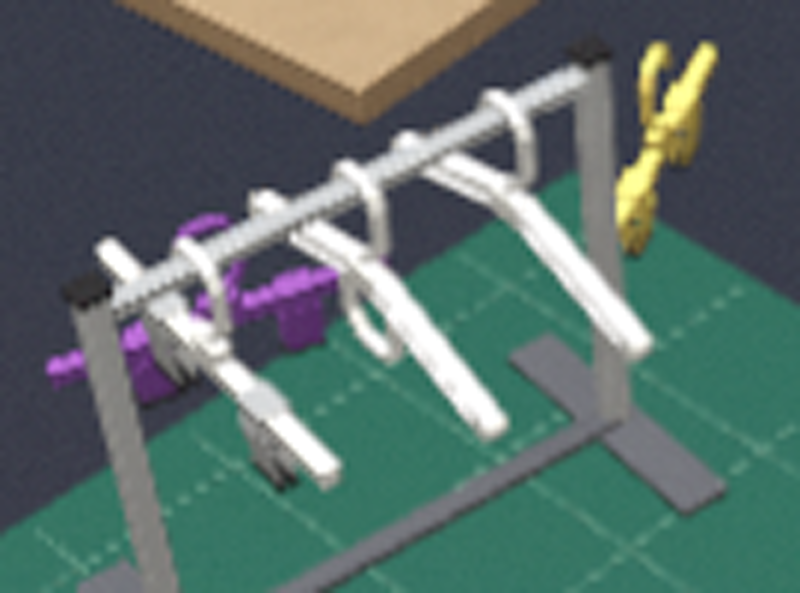

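View pics/c2.png

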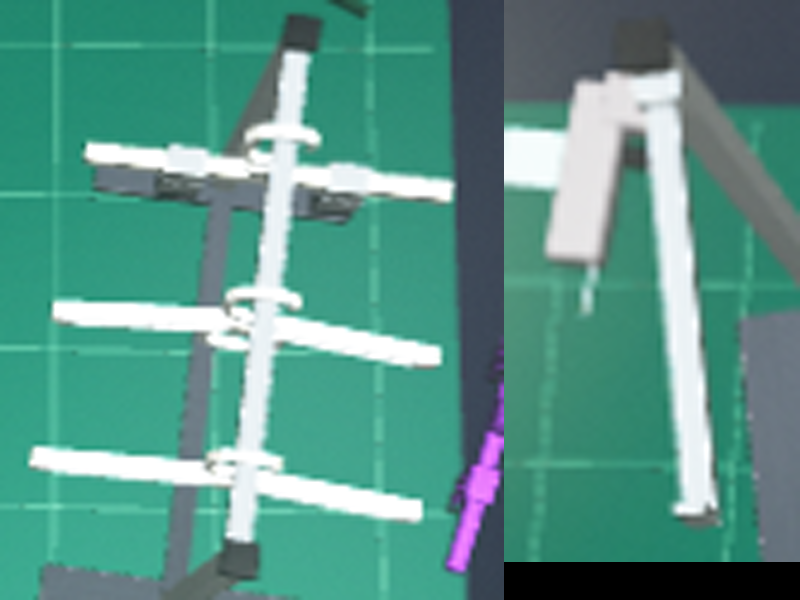

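The middle hanger is the set hanger: its loop shows at (370,330) in the crop. The clip hanger is the far one, with steel clips at (265,400). The near one at (560,220) is plain. The purple and yellow ones are decoys. All the stems are on the world +y side, so hanger +y is close to world +y. Next I fit the rail and stand poses from both views.

```bash
cat > fit.py <<'E'
from h import *
from scipy.optimize import least_squares
def T(p,P):
    c,s=np.cos(p[2]),np.sin(p[2]); P=np.array(P,float); return np.c_[P[:,0]*c-P[:,1]*s+p[0],P[:,0]*s+P[:,1]*c+p[1],P[:,2]]
def fit(p0,pts,obs):
    f=lambda p:np.concatenate([(proj(n,T(p,pts))-o).ravel() for n,o in obs.items()])
    r=least_squares(f,p0); print(r.x.round(4),r.fun.round(1)); return r.x
cs=lambda u:[155+u[0]/5.926,135+u[1]/5.93]
ct=lambda u:[315+u[0]/4.8,115+u[1]/4.8]
c3=lambda u:[125+(u[0]-504)/5.92,75+u[1]/5.92]
E
python3 - <<'E'
from fit import *
for h in (.128,.135):
  P=[(-h,0,.252),(h,0,.252)]
  S=np.array([cs((588,50)),cs((88,290))]);Tt=np.array([ct((238,558)),ct((302,32))])
  fit([.55,-.28,1.7-np.pi+np.pi],P,{'scene':S,'top':Tt})
  fit([.55,-.28,1.7],P,{'scene':S}); fit([.55,-.28,1.7],P,{'top':Tt})
P=[(150,0,336),(-34.5,0,332)]; P=np.array(P)/1000
fit([.6,.2,.17],P,{'scene':np.array([(455,424),(522,335)])*.7,'top':np.array([c3((642,42)),c3((697,512))])})
for z in(0,.1,.3,.5):
    q=onz('top',[c3((580,170)),c3((575,260))],z); print(z,q.round(3).tolist(),proj('scene',q).round(0).tolist())
# stem-based hanger positions: shoulder ends in top view at z=.158
for z,a,b in((.178,(85,152),(453,192)),(.158,(53,310),(440,357)),(.158,(31,457),(421,512))):
    q=onz('top',[ct(a),ct(b)],z); print(q.round(3).tolist(),q.mean(0).round(3))
for z,a in((.178,(330,475)),(.158,(490,428)),(.158,(632,348))): print(onz('scene',[cs(a)],z).round(3))
E
```

```text
[ 0.554  -0.2871 -0.1341] [-1.8  0.3  1.8 -2.3 -0.3 -3.2 -0.5  2.2]
[ 0.5578 -0.2828 -0.148 ] [-1.4  1.7  1.2 -1.2]
[ 0.5526 -0.2881 -0.1297] [ 0.4 -2.5 -0.3  2.7]
[ 0.5537 -0.2871 -0.1272] [ 0.  -0.9 -0.4 -1.  -0.3 -0.  -0.6 -0.5]
[ 0.5558 -0.2837 -0.1213] [ 0.2 -0.2 -0.1  0.1]
[ 0.5532 -0.2881 -0.1304] [-0.   0.2  0.  -0.2]
[0.5937 0.204  0.166 ] [-0.2 -0.5 -0.4 -2.1 -0.6 -0.2 -1.5 -1.2]
0 [[0.842, 0.393, 0.0], [0.792, 0.392, 0.0]] [[344.0, 481.0], [359.0, 459.0]]
0.1 [[0.797, 0.35, 0.1], [0.751, 0.348, 0.1]] [[344.0, 425.0], [358.0, 406.0]]
0.3 [[0.706, 0.263, 0.3], [0.668, 0.262, 0.3]] [[345.0, 307.0], [357.0, 293.0]]
0.5 [[0.615, 0.176, 0.5], [0.586, 0.175, 0.5]] [[347.0, 176.0], [356.0, 168.0]]
[[0.648, -0.204, 0.178], [0.627, -0.399, 0.178]] [ 0.638 -0.302  0.178]
[[0.565, -0.188, 0.158], [0.542, -0.396, 0.158]] [ 0.553 -0.292  0.158]
[[0.484, -0.177, 0.158], [0.457, -0.383, 0.158]] [ 0.471 -0.28   0.158]
[[ 0.65  -0.201  0.178]]
[[ 0.57  -0.188  0.158]]
[[ 0.487 -0.178  0.158]]
```

```bash
cat > mv.py <<'E'
from h import *
# yaw = world angle (deg) of tool y, tool pointing down
def Rw(yaw,tilt=0):
    a=np.radians(yaw); y=np.array([np.cos(a),np.sin(a),0]); z=np.array([0,0,-1.]); return np.c_[np.cross(y,z),y,z]
def cur():
    s=get_state(); M=R.from_rotvec(s['tool_rot']).as_matrix()
    return s,s['position'],M,np.degrees(np.arctan2(M[1,1],M[0,1]))
def rows(start,wps):
    p,M=start; X=[];D=[]
    for q,yaw in wps:
        X.append([int(round(v)) for v in M.T@(np.array(q)-p)*1000]); D.append([round(float(v),3) for v in R.from_matrix(M.T@Rw(yaw)).as_rotvec()])
    print('xyz',X,'\ndr',D)
def polar(keys,n):  # keys: list of (frac,r,ang,z,yaw)
    k=np.array(keys); out=[]
    for f in np.linspace(0,1,n+1)[1:]:
        r,a,z,w=[np.interp(f,k[:,0],k[:,i]) for i in range(1,5)]
        out.append(((r*np.cos(np.radians(a)),r*np.sin(np.radians(a)),z),w))
    return out
def info(): 
    s,p,M,y=cur(); print('t',round(s['time'],2),'p',p.round(4),'yaw',y.round(2),'zax',M[:,2].round(3),'F',s['ft_force'].round(1),'w',round(s['grip_width']*87,1),'gf',round(s['grip_force'],1),'j',s['joint_positions'].round(2)); return s,p,M,y
def fr(o,yaw,v): # frame -> world
    c,s=np.cos(yaw),np.sin(yaw); return np.array([o[0]+c*v[0]-s*v[1],o[1]+s*v[0]+c*v[1],v[2]])
RAIL=((.554,-.2855),-.126); STAND=((.594,.204),.166)
E
python3 - <<'E'
from mv import *
s,p,M,y=info()
r,a=np.hypot(*p[:2]),np.degrees(np.arctan2(p[1],p[0]))
g=fr(*RAIL,(0,.078,.30)); print(g); ra=np.hypot(*g[:2]);aa=np.degrees(np.arctan2(g[1],g[0]))
w=polar([(0,r,a,p[2],y),(.2,.58,66,.42,68),(.8,.58,0,.42,10),(1,ra,aa,.30,-7.2)],30)
rows((p,M),w[:10]); 
for i in(10,20): print(i); rows((np.array(w[i-1][0]),Rw(w[i-1][1])),w[i:i+10])
E
```

```text
t 0.1 p [0.143  0.6336 0.2386] yaw 77.29 zax [-0.    -0.002 -1.   ] F [-0.5  0.4  0.7] w 86.8 gf 0.0 j [-1.33  0.32 -0.07  1.45  0.02  1.37 -0.06]
[ 0.56380202 -0.20811835  0.3       ]
xyz [[-21, -12, -30], [-41, -25, -60], [-60, -38, -91], [-79, -52, -121], [-97, -66, -151], [-114, -81, -181], [-150, -90, -181], [-185, -100, -181], [-220, -113, -181], [-254, -128, -181]] 
dr [[-0.002, 0.0, 0.027], [-0.002, 0.0, 0.054], [-0.002, 0.0, 0.081], [-0.002, 0.0, 0.108], [-0.002, 0.0, 0.135], [-0.002, 0.0, 0.162], [-0.002, 0.0, 0.218], [-0.002, 0.0, 0.275], [-0.002, 0.0, 0.331], [-0.002, 0.0, 0.387]]
10
xyz [[-37, -4, 0], [-74, -10, 0], [-110, -18, 0], [-145, -29, 0], [-180, -41, 0], [-214, -56, 0], [-247, -74, 0], [-279, -93, 0], [-309, -114, 0], [-338, -137, 0]] 
dr [[0.0, 0.0, 0.056], [0.0, 0.0, 0.112], [0.0, 0.0, 0.169], [0.0, 0.0, 0.225], [0.0, 0.0, 0.281], [0.0, 0.0, 0.337], [0.0, 0.0, 0.394], [0.0, 0.0, 0.45], [0.0, 0.0, 0.506], [0.0, 0.0, 0.562]]
20
xyz [[-37, -6, 0], [-73, -15, 0], [-108, -26, 0], [-143, -40, 0], [-175, -51, 20], [-207, -64, 40], [-239, -79, 60], [-270, -96, 80], [-299, -115, 100], [-328, -136, 120]] 
dr [[0.0, 0.0, 0.056], [0.0, 0.0, 0.112], [0.0, 0.0, 0.169], [0.0, 0.0, 0.225], [0.0, 0.0, 0.275], [0.0, 0.0, 0.325], [0.0, 0.0, 0.375], [0.0, 0.0, 0.425], [0.0, 0.0, 0.475], [0.0, 0.0, 0.525]]
```

Call:
{"fn": "send_rows", "kwargs": {"xyz": [[-21, -12, -30], [-41, -25, -60], [-60, -38, -91], [-79, -52, -121], [-97, -66, -151], [-114, -81, -181], [-150, -90, -181], [-185, -100, -181], [-220, -113, -181], [-254, -128, -181]], "dr": [[0, 0, 0.027], [0, 0, 0.054], [0, 0, 0.081], [0, 0, 0.108], [0, 0, 0.135], [0, 0, 0.162], [0, 0, 0.218], [0, 0, 0.275], [0, 0, 0.331], [0, 0, 0.387]], "jaw": 40, "grip_force": 40}}

```text
time: 0.93
position: [0.3639, 0.4524, 0.4202]
tool_rot: [0.945, 2.996, -0.0]
ft_force: [0.9, 0.6, -0.4]
grip_width: 0.469
grip_force: 0.0
```

Call:
{"fn": "send_rows", "kwargs": {"xyz": [[-37, -4, 0], [-74, -10, 0], [-110, -18, 0], [-145, -29, 0], [-180, -41, 0], [-214, -56, 0], [-247, -74, 0], [-279, -93, 0], [-309, -114, 0], [-338, -137, 0]], "dr": [[0, 0, 0.056], [0, 0, 0.112], [0, 0, 0.169], [0, 0, 0.225], [0, 0, 0.281], [0, 0, 0.337], [0, 0, 0.394], [0, 0, 0.45], [0, 0, 0.506], [0, 0, 0.562]]}}

```text
time: 1.77
position: [0.562, 0.146, 0.4199]
tool_rot: [-1.739, -2.616, 0.001]
ft_force: [0.3, -0.1, 0.6]
grip_width: 0.459
grip_force: 0.0
```

Call:
{"fn": "send_rows", "kwargs": {"xyz": [[-37, -6, 0], [-73, -15, 0], [-108, -26, 0], [-143, -40, 0], [-175, -51, 20], [-207, -64, 40], [-239, -79, 60], [-270, -96, 80], [-299, -115, 100], [-328, -136, 120]], "dr": [[0, 0, 0.056], [0, 0, 0.112], [0, 0, 0.169], [0, 0, 0.225], [0, 0, 0.275], [0, 0, 0.325], [0, 0, 0.375], [0, 0, 0.425], [0, 0, 0.475], [0, 0, 0.525]]}}

```text
time: 2.6
position: [0.5636, -0.2086, 0.2992]
tool_rot: [-2.358, -2.076, 0.0]
ft_force: [0.3, 0.4, -0.3]
grip_width: 0.457
grip_force: 0.0
```

Run:
```python
from mv import *
s,p,M,y=info()
g=fr(*RAIL,(0,.078,.30)); g[2]=.162
rows((p,M),[(g,-7.2)])
```

```text
t 2.6 p [ 0.5636 -0.2086  0.2992] yaw -7.27 zax [-0.  0. -1.] F [ 0.3  0.4 -0.3] w 39.7 gf 0.0 j [-0.29  0.23  0.72  1.51 -0.15  1.46  0.31]
xyz [[1, 0, 137]] 
dr [[-0.0, -0.0, -0.001]]
```

Call:
{"fn": "send_rows", "kwargs": {"xyz": [[0, 0, 20], [0, 0, 45], [0, 0, 70], [0, 0, 95], [0, 0, 115], [0, 0, 128], [0, 0, 137], [0, 0, 137], [0, 0, 137], [0, 0, 137]], "dr": [[0, 0, 0], [0, 0, 0], [0, 0, 0], [0, 0, 0], [0, 0, 0], [0, 0, 0], [0, 0, 0], [0, 0, 0], [0, 0, 0], [0, 0, 0]]}}

```text
time: 3.43
position: [0.5649, -0.2078, 0.1649]
tool_rot: [2.354, 2.077, 0.002]
ft_force: [0.2, 0.4, 0.0]
grip_width: 0.461
grip_force: 0.0
```

Call:
{"fn": "send_rows", "kwargs": {"xyz": [[0, 0, 0], [0, 0, 0], [0, 0, 0], [0, 0, 0], [0, 0, 0], [0, 0, 0], [0, 0, 0], [0, 0, 0], [0, 0, 0], [0, 0, 0]], "dr": [[0, 0, 0], [0, 0, 0], [0, 0, 0], [0, 0, 0], [0, 0, 0], [0, 0, 0], [0, 0, 0], [0, 0, 0], [0, 0, 0], [0, 0, 0]], "jaw": 0, "grip_force": 40}}

```text
time: 4.27
position: [0.5641, -0.2075, 0.1636]
tool_rot: [2.356, 2.078, 0.0]
ft_force: [-0.1, -0.6, 1.2]
grip_width: 0.114
grip_force: 40.0
```

Run:
```python
from mv import *
s,p,M,y=info()
a=snap('scene','s1');b=snap('top','t1')
x=cv2.resize(a[135:235,155:290],(800,593))[:,:,::-1]
cv2.imwrite('pics/c3.png',x)
```

```text
t 4.27 p [ 0.5641 -0.2075  0.1636] yaw -7.16 zax [ 0. -0. -1.] F [-0.1 -0.6  1.2] w 10.0 gf 40.0 j [-0.27  0.31  0.69  1.7  -0.21  1.21  0.35]
```

View pics/c3.png

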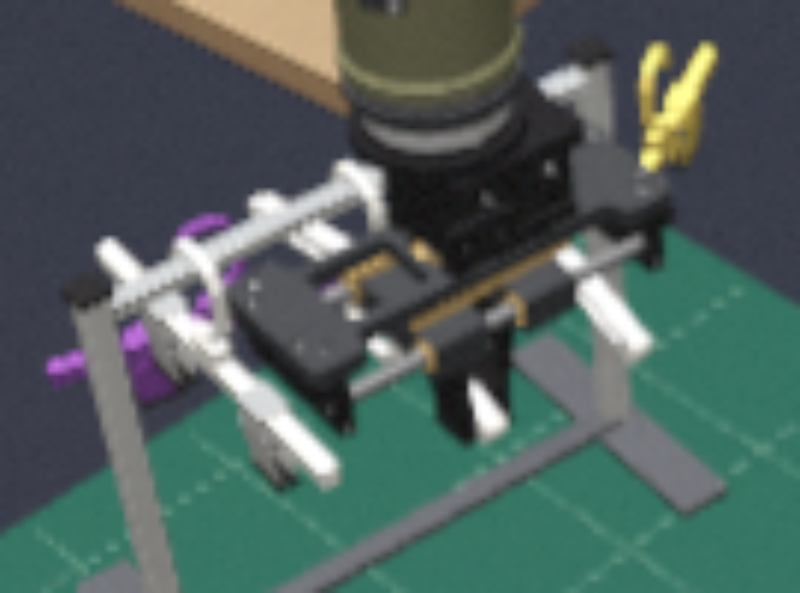

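The set hanger is gripped (10 mm opening) and still on the rail. Next: lift 21 mm, slide 120 mm along hanger +y, then carry it over the stand arm.

Call:
{"fn": "send_rows", "kwargs": {"xyz": [[0, 0, -5], [0, 0, -12], [0, 0, -18], [0, 0, -21], [8, 0, -21], [24, 0, -21], [48, 0, -21], [74, 0, -21], [100, 0, -21], [122, 0, -21]], "dr": [[0, 0, 0], [0, 0, 0], [0, 0, 0], [0, 0, 0], [0, 0, 0], [0, 0, 0], [0, 0, 0], [0, 0, 0], [0, 0, 0], [0, 0, 0]]}}

```text
time: 5.2
position: [0.5793, -0.0834, 0.1845]
tool_rot: [-2.354, -2.08, -0.001]
ft_force: [0.5, 0.0, -0.9]
grip_width: 0.107
grip_force: 40.0
```

Run:
```python
from mv import *
s,p,M,y=info()
def pol(g): return np.hypot(*g[:2]),np.degrees(np.arctan2(g[1],g[0]))
r,a=pol(p)
g=fr(*STAND,(-.015,.0787+.125,.2665)); r2,a2=pol(g); print(g)
w=polar([(0,r,a,p[2],y),(.3,r,a+6,.42,y),(.75,r2,a2,.42,9.5),(1,r2,a2,.2665,9.5)],20)
rows((p,M),w[:10]); i=10; rows((np.array(w[i-1][0]),Rw(w[i-1][1])),w[i:])
```

```text
t 5.2 p [ 0.5793 -0.0834  0.1845] yaw -7.07 zax [-0.     0.001 -1.   ] F [ 0.5  0.  -0.9] w 9.3 gf 40.0 j [-0.45  0.24  0.64  1.71 -0.15  1.24  0.1 ]
[0.54554708 0.40242128 0.2665    ]
xyz [[10, 0, -39], [21, 0, -78], [31, 0, -118], [41, -1, -157], [51, -1, -196], [62, -2, -235], [107, 3, -235], [153, 4, -235], [200, 2, -235], [247, -5, -235]] 
dr [[-0.0, -0.001, -0.0], [-0.0, -0.001, -0.0], [-0.0, -0.001, -0.0], [-0.0, -0.001, -0.0], [-0.0, -0.001, -0.0], [-0.0, -0.001, -0.0], [-0.0, -0.001, -0.032], [-0.0, -0.001, -0.064], [-0.0, -0.001, -0.096], [-0.0, -0.001, -0.129]]
xyz [[48, -4, 0], [97, -12, 0], [145, -23, 0], [193, -39, 0], [241, -58, 0], [241, -58, 31], [241, -58, 61], [241, -58, 92], [241, -58, 123], [241, -58, 153]] 
dr [[0.0, 0.0, -0.032], [0.0, 0.0, -0.064], [0.0, 0.0, -0.096], [0.0, 0.0, -0.129], [0.0, 0.0, -0.161], [0.0, 0.0, -0.161], [0.0, 0.0, -0.161], [0.0, 0.0, -0.161], [0.0, 0.0, -0.161], [0.0, 0.0, -0.161]]
```

Call:
{"fn": "send_rows", "kwargs": {"xyz": [[8, 0, -30], [16, 0, -65], [25, 0, -105], [34, 0, -145], [43, 0, -185], [55, 0, -220], [80, 2, -235], [112, 3, -235], [145, 4, -235], [180, 3, -235]], "dr": [[0, 0, 0], [0, 0, 0], [0, 0, 0], [0, 0, 0], [0, 0, 0], [0, 0, 0], [0, 0, -0.015], [0, 0, -0.035], [0, 0, -0.06], [0, 0, -0.08]]}}

```text
time: 6.03
position: [0.6048, 0.0932, 0.4201]
tool_rot: [2.27, 2.171, 0.002]
ft_force: [0.6, 1.1, -0.5]
grip_width: 0.113
grip_force: 40.0
```

Run:
```python
from mv import *
s,p,M,y=info()
g=fr(*STAND,(-.015,.0787+.125,.42)); print(np.hypot(*g[:2]))
rows((p,M),[(p+(g-p)*f,y+(9.5-y)*f) for f in np.linspace(0,1,11)[1:]])
```

```text
t 6.03 p [0.6048 0.0932 0.4201] yaw -2.57 zax [ 0.001  0.001 -1.   ] F [ 0.6  1.1 -0.5] w 9.8 gf 40.0 j [-0.63  0.24  0.56  1.24 -0.13  1.7  -0.15]
0.6779118693937833
xyz [[31, -7, 0], [61, -15, 0], [92, -22, 0], [122, -29, 0], [153, -37, 0], [184, -44, 0], [214, -51, 0], [245, -58, 0], [276, -66, 0], [306, -73, 0]] 
dr [[0.001, -0.001, -0.021], [0.001, -0.001, -0.042], [0.001, -0.001, -0.063], [0.001, -0.001, -0.084], [0.001, -0.001, -0.105], [0.001, -0.001, -0.126], [0.001, -0.001, -0.147], [0.001, -0.001, -0.169], [0.001, -0.001, -0.19], [0.001, -0.0, -0.211]]
```

Call:
{"fn": "send_rows", "kwargs": {"xyz": [[26, -6, 0], [58, -14, 0], [92, -22, 0], [126, -30, 0], [160, -38, 0], [194, -46, 0], [228, -54, 0], [260, -62, 0], [290, -70, 0], [306, -73, 0]], "dr": [[0, 0, -0.021], [0, 0, -0.042], [0, 0, -0.063], [0, 0, -0.084], [0, 0, -0.105], [0, 0, -0.126], [0, 0, -0.147], [0, 0, -0.169], [0, 0, -0.19], [0, 0, -0.211]]}}

```text
time: 6.87
position: [0.5425, 0.4065, 0.4186]
tool_rot: [-2.018, -2.404, 0.0]
ft_force: [-0.9, 0.3, -0.3]
grip_width: 0.112
grip_force: 40.0
```

Call:
{"fn": "send_rows", "kwargs": {"xyz": [[0, 0, 0], [0, 0, 15], [0, 0, 35], [0, 0, 60], [0, 0, 85], [0, 0, 110], [0, 0, 130], [0, 0, 145], [0, 0, 154], [0, 0, 154]], "dr": [[0, 0, 0], [0, 0, 0], [0, 0, 0], [0, 0, 0], [0, 0, 0], [0, 0, 0], [0, 0, 0], [0, 0, 0], [0, 0, 0], [0, 0, 0]]}}

```text
time: 7.7
position: [0.5452, 0.3989, 0.2634]
tool_rot: [-2.032, -2.396, 0.006]
ft_force: [-0.5, 0.3, -1.0]
grip_width: 0.114
grip_force: 40.0
```

Run:
```python
from mv import *
s,p,M,y=info()
rows((p,M),[(fr(*STAND,(-.015,.0787,.2655)),9.5)])
a=snap('scene','s2');b=snap('top','t2')
o=np.zeros((600,800,3),np.uint8)
o[:600,:400]=cv2.resize(a[220:420,270:403],(400,600))[:,:,::-1]
o[:600,400:]=cv2.resize(b[50:200,85:185],(400,600))[:,:,::-1]
cv2.imwrite('pics/c4.png',o)
```

```text
t 7.7 p [0.5452 0.3989 0.2634] yaw 9.41 zax [-0.003 -0.003 -1.   ] F [-0.5  0.3 -1. ] w 9.9 gf 40.0 j [-0.94  0.38  0.37  1.35 -0.13  1.44 -0.41]
xyz [[-122, 1, -2]] 
dr [[-0.003, 0.003, -0.002]]
```

View pics/c4.png

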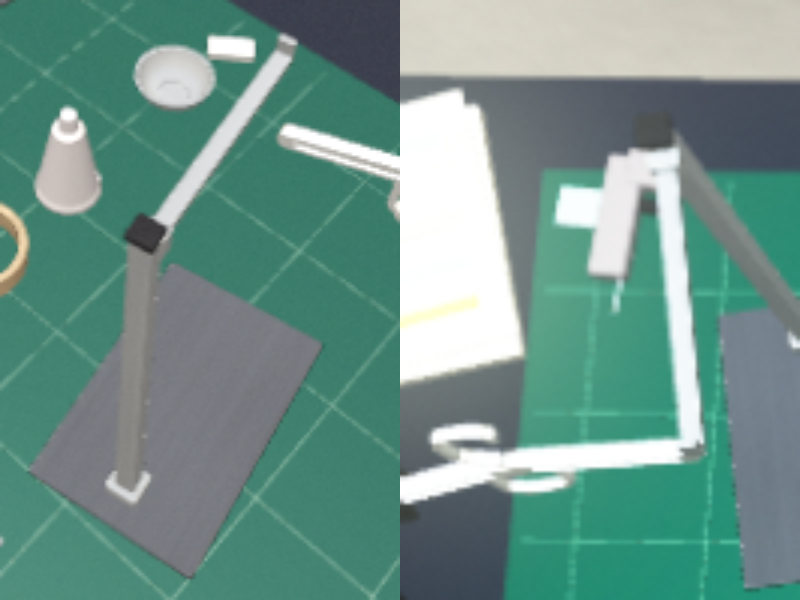

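Run:
```python
from mv import *
t=lambda u:[85+(u[0]-400)/4,50+u[1]/4]
print(onz('top',[t((465,436))],.34), onz('top',[t((690,446)),t((665,160))],.326),fr(*STAND,(-.0345,0,.33)),fr(*STAND,(-.015,.125,.3)))
print(onz('scene',[(270+288/3,220+43/3)],.332))
```

```text
[[0.5584481  0.31578712 0.34      ]] [[0.55872595 0.19710414 0.326     ]
 [0.72731698 0.2233154  0.326     ]] [0.55997425 0.19829927 0.33      ] [0.55855136 0.32480312 0.3       ]
[[0.56252313 0.20278714 0.332     ]]
```

Call:
{"fn": "send_rows", "kwargs": {"xyz": [[-5, 0, -2], [-18, 0, -2], [-34, 0, -2], [-50, 0, -2], [-66, 0, -2], [-82, 0, -2], [-98, 0, -2], [-112, 0, -2], [-121, 1, -2], [-121, 1, -2]], "dr": [[0, 0, 0], [0, 0, 0], [0, 0, 0], [0, 0, 0], [0, 0, 0], [0, 0, 0], [0, 0, 0], [0, 0, 0], [0, 0, 0], [0, 0, 0]]}}

```text
time: 8.63
position: [0.5677, 0.2782, 0.2679]
tool_rot: [2.034, 2.393, -0.0]
ft_force: [0.5, 0.4, 0.3]
grip_width: 0.111
grip_force: 40.0
```

Run:
```python
from mv import *
s,p,M,y=info()
rows((p,M),[(fr(*STAND,(-.015,.0787,.2436)),9.5)])
a=snap('scene','s3');b=snap('top','t3')
o=np.zeros((600,800,3),np.uint8)
o[:600,:400]=cv2.resize(a[200:300,340:407],(400,600))[:,:,::-1]
o[:600,400:]=cv2.resize(b[110:210,118:185],(400,600))[:,:,::-1]
cv2.imwrite('pics/c5.png',o)
```

```text
t 8.63 p [0.5677 0.2782 0.2679] yaw 9.27 zax [ 0.001 -0.001 -1.   ] F [0.5 0.4 0.3] w 9.6 gf 40.0 j [-0.84  0.28  0.42  1.47 -0.11  1.41 -0.25]
xyz [[1, -1, 24]] 
dr [[0.001, 0.001, -0.004]]
```

View pics/c5.png

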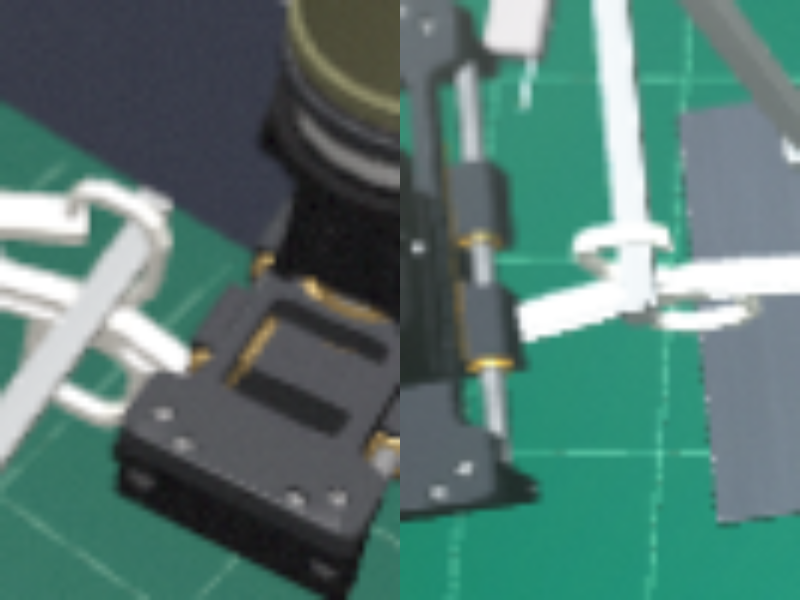

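The hook's crown is over the arm at (620,240) in the top crop, inboard of the stop at (630,290). Lowering.

Call:
{"fn": "send_rows", "kwargs": {"xyz": [[0, 0, 4], [0, 0, 8], [0, 0, 12], [0, 0, 16], [0, 0, 19], [0, 0, 21], [0, 0, 23], [0, 0, 24], [0, 0, 24], [0, 0, 24]], "dr": [[0, 0, 0], [0, 0, 0], [0, 0, 0], [0, 0, 0], [0, 0, 0], [0, 0, 0], [0, 0, 0], [0, 0, 0], [0, 0, 0], [0, 0, 0]]}}

```text
time: 9.57
position: [0.5666, 0.2818, 0.2438]
tool_rot: [-2.03, -2.398, -0.001]
ft_force: [0.8, 0.1, -1.0]
grip_width: 0.109
grip_force: 40.0
```

Run:
```python
from mv import *
info()
```

```text
t 9.57 p [0.5666 0.2818 0.2438] yaw 9.51 zax [ 0.  0. -1.] F [ 0.8  0.1 -1. ] w 9.5 gf 40.0 j [-0.84  0.29  0.42  1.51 -0.12  1.37 -0.25]
```

Call:
{"fn": "send_rows", "kwargs": {"xyz": [[0, 0, 0], [0, 0, 1], [0, 0, 1], [0, 0, 2], [0, 0, 2], [0, 0, 2], [0, 0, 2], [0, 0, 2], [0, 0, 2], [0, 0, 2]], "dr": [[0, 0, 0], [0, 0, 0], [0, 0, 0], [0, 0, 0], [0, 0, 0], [0, 0, 0], [0, 0, 0], [0, 0, 0], [0, 0, 0], [0, 0, 0]]}}

```text
time: 10.4
position: [0.5672, 0.281, 0.2426]
tool_rot: [2.03, 2.396, 0.002]
ft_force: [0.3, -1.7, 5.4]
grip_width: 0.108
grip_force: 40.0
```

Call:
{"fn": "send_rows", "kwargs": {"xyz": [[0, 0, 0], [0, 0, 0], [0, 0, 0], [0, 0, 0], [0, 0, 0], [0, 0, 0], [0, 0, 0], [0, 0, 0], [0, 0, 0], [0, 0, 0]], "dr": [[0, 0, 0], [0, 0, 0], [0, 0, 0], [0, 0, 0], [0, 0, 0], [0, 0, 0], [0, 0, 0], [0, 0, 0], [0, 0, 0], [0, 0, 0]], "jaw": 40}}

```text
time: 11.23
position: [0.5665, 0.2817, 0.2416]
tool_rot: [-2.03, -2.398, -0.0]
ft_force: [0.1, 0.3, 0.5]
grip_width: 0.455
grip_force: 0.0
```

Call:
{"fn": "send_rows", "kwargs": {"xyz": [[0, 0, -6], [0, 0, -20], [0, 0, -38], [0, 0, -58], [0, 0, -80], [0, 0, -105], [0, 0, -130], [0, 0, -155], [0, 0, -180], [0, 0, -200]], "dr": [[0, 0, 0], [0, 0, 0], [0, 0, 0], [0, 0, 0], [0, 0, 0], [0, 0, 0], [0, 0, 0], [0, 0, 0], [0, 0, 0], [0, 0, 0]]}}

```text
time: 12.07
position: [0.5665, 0.2816, 0.4445]
tool_rot: [2.029, 2.397, 0.004]
ft_force: [1.2, 0.6, -0.0]
grip_width: 0.46
grip_force: 0.0
```

Run:
```python
from mv import *
s,p,M,y=info()
g=fr(*RAIL,(.085,.078,.42));print(g)
rows((p,M),[(p+(g-p)*f,y+(-7.2-y)*f) for f in np.linspace(0,1,16)[1:]])
```

```text
t 12.07 p [0.5665 0.2816 0.4445] yaw 9.52 zax [ 0.002  0.001 -1.   ] F [ 1.2  0.6 -0. ] w 40.0 gf 0.0 j [-0.82  0.29  0.44  1.12 -0.12  1.76 -0.25]
[ 0.64812818 -0.21880003  0.42      ]
xyz [[-34, 0, 2], [-68, 0, 3], [-101, 0, 5], [-135, -1, 6], [-169, -1, 8], [-203, -1, 10], [-237, -1, 11], [-270, -1, 13], [-304, -1, 14], [-338, -2, 16], [-372, -2, 18], [-406, -2, 19], [-439, -2, 21], [-473, -2, 22], [-507, -2, 24]] 
dr [[0.002, -0.001, 0.019], [0.002, -0.001, 0.039], [0.002, -0.001, 0.058], [0.002, -0.001, 0.078], [0.002, -0.001, 0.097], [0.002, -0.001, 0.117], [0.002, -0.001, 0.136], [0.002, -0.001, 0.156], [0.002, -0.001, 0.175], [0.002, -0.001, 0.195], [0.002, -0.001, 0.214], [0.002, -0.001, 0.233], [0.002, -0.001, 0.253], [0.002, -0.001, 0.272], [0.002, -0.001, 0.292]]
```

Call:
{"fn": "send_rows", "kwargs": {"xyz": [[-20, 0, 2], [-52, 0, 3], [-88, 0, 5], [-124, -1, 6], [-160, -1, 8], [-196, -1, 10], [-232, -1, 11], [-268, -1, 13], [-304, -1, 14], [-338, -2, 16]], "dr": [[0, 0, 0.02], [0, 0, 0.04], [0, 0, 0.06], [0, 0, 0.08], [0, 0, 0.1], [0, 0, 0.12], [0, 0, 0.14], [0, 0, 0.16], [0, 0, 0.18], [0, 0, 0.195]]}}

```text
time: 12.9
position: [0.6199, -0.055, 0.4255]
tool_rot: [2.256, 2.186, 0.0]
ft_force: [-0.1, -0.5, -0.5]
grip_width: 0.46
grip_force: 0.0
```

Run:
```python
from mv import *
s,p,M,y=info()
g=fr(*RAIL,(.085,.084,.26));print(g)
rows((p,M),[(g,-7.2)])
# look at the hung set
a=snap('scene','s4');b=snap('top','t4')
o=np.zeros((600,800,3),np.uint8)
o[:600,:400]=cv2.resize(a[200:300,340:407],(400,600),interpolation=cv2.INTER_CUBIC)[:,:,::-1]
o[:600,400:]=cv2.resize(b[110:210,118:185],(400,600),interpolation=cv2.INTER_CUBIC)[:,:,::-1]
cv2.imwrite('pics/c6.png',o)
```

```text
t 12.9 p [ 0.6199 -0.055   0.4255] yaw -1.81 zax [ 0. -0. -1.] F [-0.1 -0.5 -0.5] w 40.0 gf 0.0 j [-0.43  0.27  0.64  1.2  -0.16  1.72  0.13]
[ 0.64888218 -0.21284759  0.26      ]
xyz [[-157, 34, 166]] 
dr [[0.0, 0.0, 0.094]]
```

View pics/c6.png

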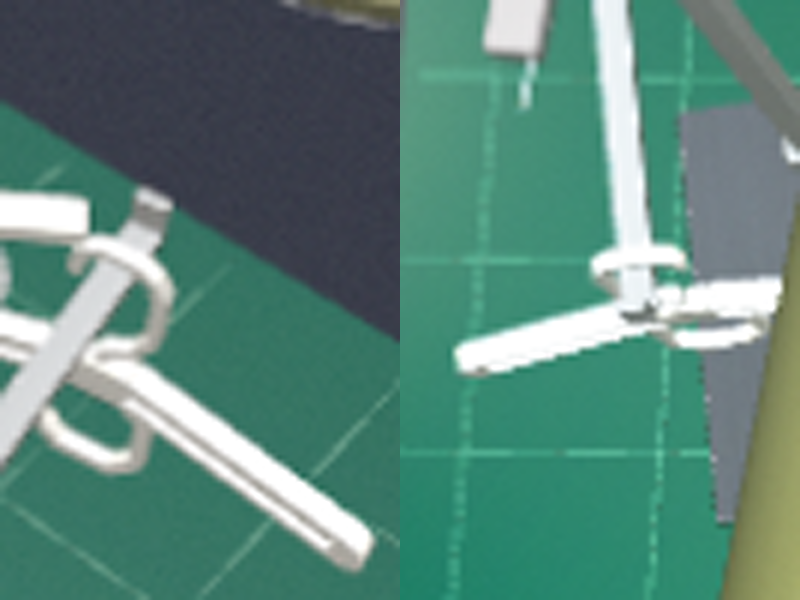

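The set hanger hangs on the arm, with its crown at (635,258) in the top crop and its loop at (115,462) in the scene crop. Now for the clip hanger.

Call:
{"fn": "send_rows", "kwargs": {"xyz": [[-12, 3, 12], [-32, 7, 33], [-54, 12, 56], [-76, 16, 80], [-98, 21, 103], [-120, 26, 127], [-140, 30, 148], [-153, 33, 162], [-157, 34, 166], [-157, 34, 166]], "dr": [[0, 0, 0.01], [0, 0, 0.02], [0, 0, 0.03], [0, 0, 0.04], [0, 0, 0.05], [0, 0, 0.06], [0, 0, 0.07], [0, 0, 0.08], [0, 0, 0.094], [0, 0, 0.094]]}}

```text
time: 13.83
position: [0.6491, -0.2104, 0.2578]
tool_rot: [-2.354, -2.077, 0.003]
ft_force: [0.3, -0.0, 0.7]
grip_width: 0.459
grip_force: 0.0
```

Run:
```python
from mv import *
s,p,M,y=info()
g=fr(*RAIL,(.085,.084,.176));print(g)
rows((p,M),[(g,-7.2)])
o1,d1=ray('scene',[(359.3,277)]);o2,d2=ray('top',[(169.9,165.8)])
A=np.c_[d1[0],-d2[0]];k=np.linalg.lstsq(A,o2-o1,rcond=None)[0];a=o1+k[0]*d1[0];b=o2+k[1]*d2[0]
print(a,b,'expect',fr(*STAND,(-.015,0,.218)), proj('scene',[fr(*STAND,(-.015,0,.2155))]),proj('top',[fr(*STAND,(-.015,0,.2155))]))
```

```text
t 13.83 p [ 0.6491 -0.2104  0.2578] yaw -7.17 zax [-0.003  0.    -1.   ] F [ 0.3 -0.   0.7] w 40.0 gf 0.0 j [-0.21  0.44  0.68  1.35 -0.27  1.44  0.34]
[ 0.64888218 -0.21284759  0.176     ]
xyz [[-2, 0, 82]] 
dr [[-0.003, -0.0, 0.001]]
[0.57668406 0.2118457  0.21549102] [0.58083021 0.2061284  0.2147495 ] expect [0.5792062  0.20152142 0.218     ] [[354.65363012 275.03657958]] [[171.59269311 166.36941503]]
```

Call:
{"fn": "send_rows", "kwargs": {"xyz": [[0, 0, 10], [-1, 0, 25], [-1, 0, 42], [-2, 0, 58], [-2, 0, 70], [-2, 0, 78], [-2, 0, 82], [-2, 0, 82], [-2, 0, 82], [-2, 0, 82]], "dr": [[0, 0, 0], [0, 0, 0], [0, 0, 0], [0, 0, 0], [0, 0, 0], [0, 0, 0], [0, 0, 0], [0, 0, 0], [0, 0, 0], [0, 0, 0]]}}

```text
time: 14.67
position: [0.6502, -0.2121, 0.1787]
tool_rot: [2.353, 2.08, 0.002]
ft_force: [-0.4, -0.8, 0.2]
grip_width: 0.461
grip_force: 0.0
```

Call:
{"fn": "send_rows", "kwargs": {"xyz": [[0, 0, 0], [0, 0, 0], [0, 0, 0], [0, 0, 0], [0, 0, 0], [0, 0, 0], [0, 0, 0], [0, 0, 0], [0, 0, 0], [0, 0, 0]], "dr": [[0, 0, 0], [0, 0, 0], [0, 0, 0], [0, 0, 0], [0, 0, 0], [0, 0, 0], [0, 0, 0], [0, 0, 0], [0, 0, 0], [0, 0, 0]], "jaw": 0, "grip_force": 50}}

```text
time: 15.5
position: [0.6495, -0.212, 0.1776]
tool_rot: [2.354, 2.081, -0.0]
ft_force: [0.3, 0.4, -0.3]
grip_width: 0.104
grip_force: 50.0
```

Run:
```python
from mv import *
s,p,M,y=info()
c,sn=np.cos(RAIL[1]),np.sin(RAIL[1]); d=p[:2]-RAIL[0]; print(d[0]*c+d[1]*sn,-d[0]*sn+d[1]*c)
```

```text
t 15.5 p [ 0.6495 -0.212   0.1776] yaw -7.05 zax [ 0. -0. -1.] F [ 0.3  0.4 -0.3] w 9.0 gf 50.0 j [-0.2   0.48  0.66  1.46 -0.3   1.3   0.36]
0.08554922485833626 0.08493896703253498
```

Call:
{"fn": "send_rows", "kwargs": {"xyz": [[0, 0, -5], [0, 0, -12], [0, 0, -18], [0, 0, -21], [8, 0, -21], [24, 0, -21], [48, 0, -21], [74, 0, -21], [100, 0, -21], [125, 0, -21]], "dr": [[0, 0, 0], [0, 0, 0], [0, 0, 0], [0, 0, 0], [0, 0, 0], [0, 0, 0], [0, 0, 0], [0, 0, 0], [0, 0, 0], [0, 0, 0]]}}

```text
time: 16.33
position: [0.6649, -0.0856, 0.1985]
tool_rot: [-2.353, -2.081, -0.001]
ft_force: [0.3, -0.3, -0.9]
grip_width: 0.104
grip_force: 50.0
```

Run:
```python
from mv import *
s,p,M,y=info()
g=fr(*STAND,(-.145,-.15,.34)); print(g,np.hypot(*g[:2]))
w=[]
for i in range(1,24):
    z=np.interp(i,[0,5],[p[2],.34]); f=np.interp(i,[2,18],[0,1]); h=np.interp(i,[4,20],[0,1])
    q=p+(g-p)*f; q[2]=z; w.append((q,y+(99.5-y)*h))
rows((p,M),w[:10]); rows((np.array(w[9][0]),Rw(w[9][1])),w[10:20])
```

```text
t 16.33 p [ 0.6649 -0.0856  0.1985] yaw -7.02 zax [-0.     0.001 -1.   ] F [ 0.3 -0.3 -0.9] w 9.1 gf 50.0 j [-0.38  0.43  0.64  1.47 -0.26  1.32  0.15]
[0.47577903 0.03210235 0.34      ] 0.47686082159735815
xyz [[0, 0, -28], [0, 0, -57], [6, -13, -85], [12, -25, -113], [18, -38, -142], [24, -51, -142], [29, -63, -142], [35, -76, -141], [41, -88, -141], [47, -101, -141]] 
dr [[-0.0, -0.001, -0.0], [-0.0, -0.001, -0.0], [-0.0, -0.001, -0.0], [-0.0, -0.001, -0.0], [-0.0, -0.001, -0.116], [-0.0, -0.001, -0.232], [-0.0, -0.001, -0.349], [0.0, -0.001, -0.465], [0.0, -0.001, -0.581], [0.0, -0.001, -0.697]]
xyz [[13, -6, 0], [25, -12, 0], [38, -18, 0], [50, -24, 0], [63, -30, 0], [76, -36, 0], [88, -41, 0], [101, -47, 0], [101, -47, 0], [101, -47, 0]] 
dr [[0.0, 0.0, -0.116], [0.0, 0.0, -0.232], [0.0, 0.0, -0.349], [0.0, 0.0, -0.465], [0.0, 0.0, -0.581], [0.0, 0.0, -0.697], [0.0, 0.0, -0.813], [0.0, 0.0, -0.93], [0.0, 0.0, -1.046], [0.0, 0.0, -1.162]]
```

Call:
{"fn": "send_rows", "kwargs": {"xyz": [[0, 0, -20], [0, 0, -50], [6, -13, -80], [12, -25, -110], [18, -38, -136], [24, -51, -142], [29, -63, -142], [35, -76, -142], [41, -88, -142], [47, -101, -142]], "dr": [[0, 0, 0], [0, 0, 0], [0, 0, 0], [0, 0, -0.05], [0, 0, -0.13], [0, 0, -0.23], [0, 0, -0.34], [0, 0, -0.45], [0, 0, -0.56], [0, 0, -0.67]]}}

```text
time: 17.17
position: [0.5697, -0.0278, 0.3406]
tool_rot: [-1.531, -2.743, -0.001]
ft_force: [0.4, -0.1, -0.7]
grip_width: 0.11
grip_force: 50.0
```

Call:
{"fn": "send_rows", "kwargs": {"xyz": [[13, -6, 0], [25, -12, 0], [38, -18, 0], [50, -24, 0], [63, -30, 0], [76, -36, 0], [88, -41, 0], [99, -47, 0], [101, -48, 0], [101, -48, 0]], "dr": [[0, 0, -0.116], [0, 0, -0.232], [0, 0, -0.349], [0, 0, -0.465], [0, 0, -0.581], [0, 0, -0.697], [0, 0, -0.813], [0, 0, -0.93], [0, 0, -1.046], [0, 0, -1.13]]}}

```text
time: 18.0
position: [0.4759, 0.0336, 0.3408]
tool_rot: [-0.178, 3.136, 0.002]
ft_force: [0.6, -0.3, -0.3]
grip_width: 0.108
grip_force: 50.0
```

Run:
```python
from mv import *
s,p,M,y=info()
rows((p,M),[(fr(*STAND,(-.145,-.15,.1776)),99.5)])
b=get_image('top');a=get_image('scene')
o=np.zeros((600,800,3),np.uint8)
o[:,:400]=cv2.resize(a[200:330,320:407],(400,600),interpolation=cv2.INTER_CUBIC)[:,:,::-1]
o[:,400:]=cv2.resize(b[80:230,130:230],(400,600),interpolation=cv2.INTER_CUBIC)[:,:,::-1]
cv2.imwrite('pics/c7.png',o)
```

```text
t 18.0 p [0.4759 0.0336 0.3408] yaw 96.51 zax [ 0.     0.001 -1.   ] F [ 0.6 -0.3 -0.3] w 9.4 gf 50.0 j [-0.61 -0.11  0.45  1.71  0.04  1.53  1.52]
xyz [[0, -2, 163]] 
dr [[0.001, 0.0, -0.052]]
```

Call:
{"fn": "send_rows", "kwargs": {"xyz": [[0, 0, 10], [0, 0, 28], [0, -1, 48], [0, -1, 70], [0, -1, 92], [0, -2, 114], [0, -2, 134], [0, -2, 150], [0, -2, 160], [0, -2, 163]], "dr": [[0, 0, -0.01], [0, 0, -0.02], [0, 0, -0.03], [0, 0, -0.04], [0, 0, -0.052], [0, 0, -0.052], [0, 0, -0.052], [0, 0, -0.052], [0, 0, -0.052], [0, 0, -0.052]]}}

```text
time: 18.93
position: [0.4757, 0.0302, 0.1753]
tool_rot: [0.246, -3.128, 0.001]
ft_force: [-0.4, 0.3, -0.7]
grip_width: 0.111
grip_force: 50.0
```

Run:
```python
from mv import *
s,p,M,y=info()
rows((p,M),[(fr(*STAND,(-.145,-.0,.1776)),99.5)])
```

```text
t 18.93 p [0.4757 0.0302 0.1753] yaw 98.98 zax [-0.004 -0.001 -1.   ] F [-0.4  0.3 -0.7] w 9.7 gf 50.0 j [-0.59 -0.02  0.47  1.96  0.01  1.19  1.6 ]
xyz [[1, 152, -2]] 
dr [[-0.0, -0.004, -0.009]]
```

Call:
{"fn": "send_rows", "kwargs": {"xyz": [[0, 6, -2], [0, 22, -2], [0, 42, -2], [0, 62, -2], [0, 82, -2], [0, 102, -2], [0, 122, -2], [0, 138, -2], [1, 149, -2], [1, 152, -2]], "dr": [[0, 0, -0.009], [0, 0, -0.009], [0, 0, -0.009], [0, 0, -0.009], [0, 0, -0.009], [0, 0, -0.009], [0, 0, -0.009], [0, 0, -0.009], [0, 0, -0.009], [0, 0, -0.009]]}}

```text
time: 19.77
position: [0.452, 0.1832, 0.1806]
tool_rot: [-0.267, 3.129, 0.002]
ft_force: [-0.1, 0.2, -0.9]
grip_width: 0.109
grip_force: 50.0
```

Run:
```python
from mv import *
s,p,M,y=info()
a=snap('scene','s8');b=snap('top','t8')
# overlay predicted: loop (seat at set origin), clip hook from TCP
def dots(im,n,P,c,x0,y0,k):
    for u in proj(n,P): cv2.circle(im,(int((u[0]-x0)*k),int((u[1]-y0)*k)),2,c,-1)
xd=M[:,0]; hook=p-.085*xd+np.array([0,0,.0624]); tip=hook-.015*xd-[0,0,.013]; print('hook',hook,'tip',tip)
seat=fr(*STAND,(-.015,0,.218)); 
L=[fr(*STAND,(-.015,v,z)) for v,z in((-.010,.218),(.010,.218),(-.017,.236),(.017,.236),(0,.254))]
o=np.zeros((600,800,3),np.uint8)
for n,im,x0,y0,w,h,off in(('scene',a,330,215,67,100,0),('top',b,140,115,67,100,400)):
    q=cv2.resize(im[y0:y0+h,x0:x0+w],(400,600),interpolation=cv2.INTER_CUBIC)[:,:,::-1].copy()
    dots(q,n,L,(0,0,255),x0,y0,6); dots(q,n,[hook,tip],(255,0,0),x0,y0,6); o[:,off:off+400]=q
cv2.imwrite('pics/c8.png',o)
```

```text
t 19.77 p [0.452  0.1832 0.1806] yaw 99.77 zax [ 0.001  0.002 -1.   ] F [-0.1  0.2 -0.9] w 9.4 gf 50.0 j [-0.75  0.01  0.31  1.93 -0.    1.2   1.31]
hook [0.5357269  0.19762643 0.2431487 ] tip [0.55050934 0.2001718  0.23017309]
```

View pics/c8.png

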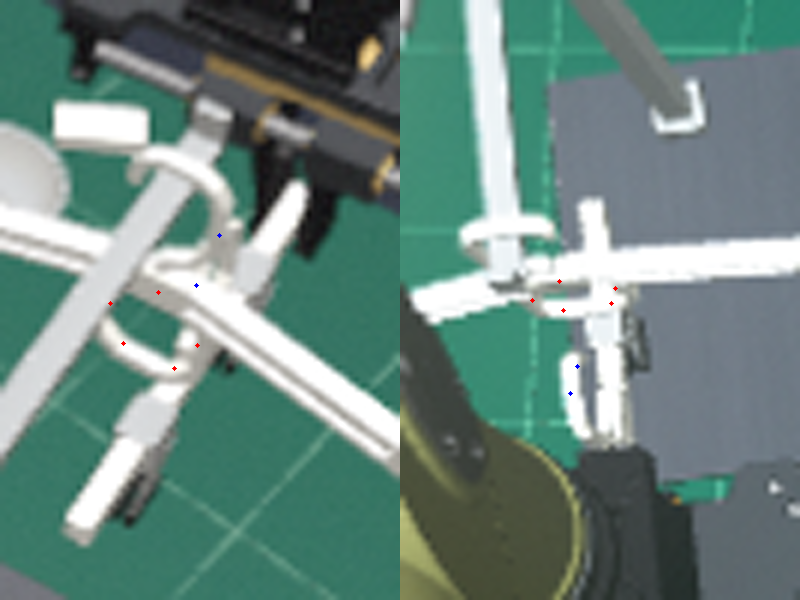

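The overlay matches. The clip hook (blue) sits about 43 mm short of the loop (red) and level with its opening, and the loop is about 2 mm further to +y than predicted. Inserting.

Call:
{"fn": "send_rows", "kwargs": {"xyz": [[0, 1, 1], [-3, 2, 2], [-8, 2, 2], [-14, 2, 2], [-20, 2, 2], [-26, 2, 2], [-32, 2, 2], [-38, 2, 2], [-42, 2, 2], [-43, 2, 2]], "dr": [[0, 0, 0], [0, 0, 0], [0, 0, 0], [0, 0, 0], [0, 0, 0], [0, 0, 0], [0, 0, 0], [0, 0, 0], [0, 0, 0], [0, 0, 0]]}}

```text
time: 20.7
position: [0.495, 0.1896, 0.1775]
tool_rot: [-0.262, 3.13, -0.0]
ft_force: [-0.1, 0.1, -0.7]
grip_width: 0.104
grip_force: 50.0
```

Run:
```python
from mv import *
s,p,M,y=info()
a=snap('scene','s9');b=snap('top','t9')
xd=M[:,0]; hook=p-.085*xd+np.array([0,0,.0624]); print('hook',hook,fr(*STAND,(-.015,.002,.218)))
# did the set hanger move? compare images near the set hanger's hook/shoulder
for n,x,y0,x1,y1 in(('scene',375,275,397,295),('top',215,150,260,165),('top',140,148,160,170)):
    old=cv2.imread(f"pics/{n[0]}8.png").astype(int);new=cv2.imread(f"pics/{n[0]}9.png").astype(int)
    print(n,np.abs(old-new)[y0:y1,x:x1].mean().round(2))
```

```text
t 20.7 p [0.495  0.1896 0.1775] yaw 99.57 zax [ 0. -0. -1.] F [-0.1  0.1 -0.7] w 9.1 gf 50.0 j [-0.73  0.11  0.33  1.84 -0.04  1.2   1.35]
hook [0.5788495  0.20373874 0.23988429] [0.57887572 0.20349393 0.218     ]
scene 1.68
top 1.03
top 40.36
```

Call:
{"fn": "send_rows", "kwargs": {"xyz": [[0, 0, 3], [0, 0, 6], [0, 0, 9], [0, 0, 12], [0, 0, 15], [0, 0, 18], [0, 0, 20], [0, 0, 21], [0, 0, 21], [0, 0, 21]], "dr": [[0, 0, 0], [0, 0, 0], [0, 0, 0], [0, 0, 0], [0, 0, 0], [0, 0, 0], [0, 0, 0], [0, 0, 0], [0, 0, 0], [0, 0, 0]]}}

```text
time: 21.63
position: [0.4943, 0.1896, 0.1566]
tool_rot: [-0.262, 3.131, 0.0]
ft_force: [0.6, -0.1, -0.3]
grip_width: 0.111
grip_force: 50.0
```

Call:
{"fn": "send_rows", "kwargs": {"xyz": [[0, 0, 0], [0, 0, 1], [0, 0, 1], [0, 0, 2], [0, 0, 2], [0, 0, 2], [0, 0, 2], [0, 0, 2], [0, 0, 2], [0, 0, 2]], "dr": [[0, 0, 0], [0, 0, 0], [0, 0, 0], [0, 0, 0], [0, 0, 0], [0, 0, 0], [0, 0, 0], [0, 0, 0], [0, 0, 0], [0, 0, 0]]}}

```text
time: 22.47
position: [0.4944, 0.1896, 0.1547]
tool_rot: [-0.262, 3.13, 0.0]
ft_force: [-0.7, 0.2, 2.2]
grip_width: 0.11
grip_force: 50.0
```

Run:
```python
from mv import *
s,p,M,y=info()
a=snap('scene','s10');b=snap('top','t10')
o=np.zeros((600,800,3),np.uint8)
for im,x0,y0,off in((a,330,215,0),(b,140,115,400)):
    o[:,off:off+400]=cv2.resize(im[y0:y0+100,x0:x0+67],(400,600),interpolation=cv2.INTER_CUBIC)[:,:,::-1]
cv2.imwrite('pics/c10.png',o)
```

```text
t 22.47 p [0.4944 0.1896 0.1547] yaw 99.58 zax [ 0.  0. -1.] F [-0.7  0.2  2.2] w 9.6 gf 50.0 j [-0.73  0.12  0.33  1.87 -0.04  1.15  1.36]
```

Call:
{"fn": "send_rows", "kwargs": {"xyz": [[0, 0, 1], [0, 0, 1], [0, 0, 1], [0, 0, 1], [0, 0, 1], [0, 0, 1], [0, 0, 1], [0, 0, 1], [0, 0, 1], [0, 0, 1]], "dr": [[0, 0, 0], [0, 0, 0], [0, 0, 0], [0, 0, 0], [0, 0, 0], [0, 0, 0], [0, 0, 0], [0, 0, 0], [0, 0, 0], [0, 0, 0]]}}

```text
time: 23.4
position: [0.4943, 0.1896, 0.1536]
tool_rot: [-0.262, 3.13, 0.0]
ft_force: [-0.3, 0.7, 3.0]
grip_width: 0.104
grip_force: 50.0
```

Call:
{"fn": "send_rows", "kwargs": {"xyz": [[0, 0, 0], [0, 0, 0], [0, 0, 0], [0, 0, 0], [0, 0, 0], [0, 0, 0], [0, 0, 0], [0, 0, 0], [0, 0, 0], [0, 0, 0]], "dr": [[0, 0, 0], [0, 0, 0], [0, 0, 0], [0, 0, 0], [0, 0, 0], [0, 0, 0], [0, 0, 0], [0, 0, 0], [0, 0, 0], [0, 0, 0]], "jaw": 50}}

```text
time: 24.23
position: [0.4942, 0.1896, 0.1536]
tool_rot: [-0.262, 3.131, 0.0]
ft_force: [0.2, -0.5, 1.2]
grip_width: 0.573
grip_force: 0.0
```

Call:
{"fn": "send_rows", "kwargs": {"xyz": [[0, 0, -4], [0, 0, -12], [0, 0, -24], [0, 0, -40], [0, 0, -60], [0, 0, -85], [0, 0, -115], [0, 0, -145], [0, 0, -175], [0, 0, -200]], "dr": [[0, 0, 0], [0, 0, 0], [0, 0, 0], [0, 0, 0], [0, 0, 0], [0, 0, 0], [0, 0, 0], [0, 0, 0], [0, 0, 0], [0, 0, 0]]}}

```text
time: 25.07
position: [0.4945, 0.1895, 0.3575]
tool_rot: [-0.262, 3.127, 0.003]
ft_force: [-0.1, 0.6, 1.1]
grip_width: 0.572
grip_force: 0.0
```

Call:
{"fn": "send_rows", "kwargs": {"xyz": [[0, -10, 0], [0, -30, 0], [0, -60, 0], [0, -90, 0], [0, -120, 0], [0, -150, 0], [0, -180, 0], [0, -200, 0], [0, -210, 0], [0, -210, 0]], "dr": [[0, 0, 0], [0, 0, 0], [0, 0, 0], [0, 0, 0], [0, 0, 0], [0, 0, 0], [0, 0, 0], [0, 0, 0], [0, 0, 0], [0, 0, 0]]}}

```text
time: 25.9
position: [0.5292, -0.0205, 0.3542]
tool_rot: [-0.255, 3.13, -0.001]
ft_force: [0.7, 0.1, -0.1]
grip_width: 0.574
grip_force: 0.0
```

Call:
{"fn": "send_rows", "kwargs": {"xyz": [[0, 0, 0], [0, 0, 0], [0, 0, 0], [0, 0, 0], [0, 0, 0], [0, 0, 0], [0, 0, 0], [0, 0, 0], [0, 0, 0], [0, 0, 0]], "dr": [[0, 0, 0], [0, 0, 0], [0, 0, 0], [0, 0, 0], [0, 0, 0], [0, 0, 0], [0, 0, 0], [0, 0, 0], [0, 0, 0], [0, 0, 0]]}}

```text
time: 26.73
position: [0.5292, -0.0175, 0.3536]
tool_rot: [-0.262, 3.131, 0.0]
ft_force: [-0.0, 0.6, 0.0]
grip_width: 0.574
grip_force: 0.0
```

Run:
```python
from mv import *
s,p,M,y=info()
a=snap('scene','s11');b=snap('top','t11')
o=np.zeros((600,800,3),np.uint8)
for im,x0,y0,off in((a,325,210,0),(b,130,105,400)):
    o[:,off:off+400]=cv2.resize(im[y0:y0+120,x0:x0+80],(400,600),interpolation=cv2.INTER_CUBIC)[:,:,::-1]
cv2.imwrite('pics/c11.png',o)
```

```text
t 26.73 p [ 0.5292 -0.0175  0.3536] yaw 99.58 zax [ 0.  0. -1.] F [-0.   0.6  0. ] w 49.9 gf 0.0 j [-0.54  0.02  0.53  1.58 -0.01  1.55  1.73]
```

View pics/c11.png

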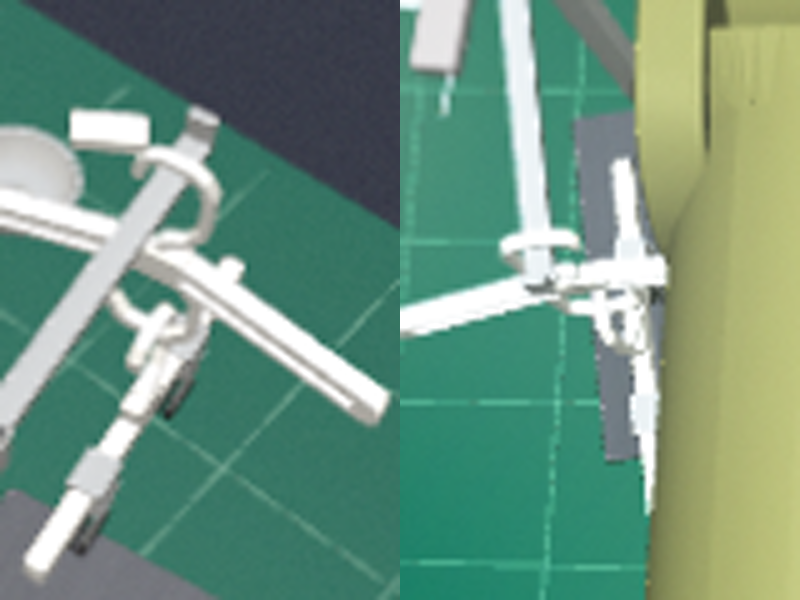

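The clip hook is in the loop at (145,340) in the scene crop, and the clip hanger hangs freely below the set hanger. I'll let it settle and check that it is still.

Call:
{"fn": "send_rows", "kwargs": {"xyz": [[0, 0, 0], [0, 0, 0], [0, 0, 0], [0, 0, 0], [0, 0, 0], [0, 0, 0], [0, 0, 0], [0, 0, 0], [0, 0, 0], [0, 0, 0]], "dr": [[0, 0, 0], [0, 0, 0], [0, 0, 0], [0, 0, 0], [0, 0, 0], [0, 0, 0], [0, 0, 0], [0, 0, 0], [0, 0, 0], [0, 0, 0]]}}

```text
time: 27.67
position: [0.5292, -0.0175, 0.3535]
tool_rot: [-0.262, 3.131, 0.0]
ft_force: [0.3, -0.6, 0.5]
grip_width: 0.573
grip_force: 0.0
```

Call:
{"fn": "send_rows", "kwargs": {"xyz": [[0, 0, 0], [0, 0, 0], [0, 0, 0], [0, 0, 0], [0, 0, 0], [0, 0, 0], [0, 0, 0], [0, 0, 0], [0, 0, 0], [0, 0, 0]], "dr": [[0, 0, 0], [0, 0, 0], [0, 0, 0], [0, 0, 0], [0, 0, 0], [0, 0, 0], [0, 0, 0], [0, 0, 0], [0, 0, 0], [0, 0, 0]]}}

```text
time: 28.5
position: [0.5292, -0.0175, 0.3536]
tool_rot: [-0.262, 3.131, 0.0]
ft_force: [-0.0, -0.3, -0.4]
grip_width: 0.573
grip_force: 0.0
```

Call:
{"fn": "send_rows", "kwargs": {"xyz": [[0, 0, 0], [0, 0, 0], [0, 0, 0], [0, 0, 0], [0, 0, 0], [0, 0, 0], [0, 0, 0], [0, 0, 0], [0, 0, 0], [0, 0, 0]], "dr": [[0, 0, 0], [0, 0, 0], [0, 0, 0], [0, 0, 0], [0, 0, 0], [0, 0, 0], [0, 0, 0], [0, 0, 0], [0, 0, 0], [0, 0, 0]]}}

```text
time: 29.33
position: [0.5292, -0.0175, 0.3536]
tool_rot: [-0.262, 3.131, 0.0]
ft_force: [0.5, -0.3, 0.2]
grip_width: 0.576
grip_force: 0.0
```

Run:
```python
from mv import *
ims=[get_image('scene').astype(int) for _ in range(8)]
r=lambda a,b:np.abs(a-b)[210:330,325:405].mean().round(2)
old=cv2.imread('pics/s11.png')[:,:,::-1].astype(int)
print(r(old,ims[0]),[r(ims[0],i) for i in ims[1:]], get_state()['time'])
s0=cv2.imread('pics/s0.png')[:,:,::-1].astype(int); d=np.abs(ims[0]-s0)
for nm,(x0,y0,x1,y1) in dict(cone=(280,250,306,292),dish=(310,230,345,258),tape=(240,282,284,325),plain=(226,145,268,200)).items(): print(nm,d[y0:y1,x0:x1].mean().round(1))
```

```text
2.95 [np.float64(1.36), np.float64(1.87), np.float64(2.62), np.float64(3.39), np.float64(4.16), np.float64(4.7), np.float64(4.81)] 29.7333
cone 1.2
dish 17.8
tape 1.3
plain 7.5
```

Still swaying a little; there's time to wait.

Call:
{"fn": "send_rows", "kwargs": {"xyz": [[0, 0, 0], [0, 0, 0], [0, 0, 0], [0, 0, 0], [0, 0, 0], [0, 0, 0], [0, 0, 0], [0, 0, 0], [0, 0, 0], [0, 0, 0]], "dr": [[0, 0, 0], [0, 0, 0], [0, 0, 0], [0, 0, 0], [0, 0, 0], [0, 0, 0], [0, 0, 0], [0, 0, 0], [0, 0, 0], [0, 0, 0]]}}

```text
time: 30.57
position: [0.5292, -0.0175, 0.3536]
tool_rot: [-0.262, 3.131, 0.0]
ft_force: [-0.7, -0.1, -0.0]
grip_width: 0.575
grip_force: 0.0
```

Call:
{"fn": "send_rows", "kwargs": {"xyz": [[0, 0, 0], [0, 0, 0], [0, 0, 0], [0, 0, 0], [0, 0, 0], [0, 0, 0], [0, 0, 0], [0, 0, 0], [0, 0, 0], [0, 0, 0]], "dr": [[0, 0, 0], [0, 0, 0], [0, 0, 0], [0, 0, 0], [0, 0, 0], [0, 0, 0], [0, 0, 0], [0, 0, 0], [0, 0, 0], [0, 0, 0]]}}

```text
time: 31.4
position: [0.5292, -0.0175, 0.3536]
tool_rot: [-0.262, 3.131, 0.0]
ft_force: [-1.0, 0.5, 0.4]
grip_width: 0.57
grip_force: 0.0
```

Call:
{"fn": "send_rows", "kwargs": {"xyz": [[0, 0, 0], [0, 0, 0], [0, 0, 0], [0, 0, 0], [0, 0, 0], [0, 0, 0], [0, 0, 0], [0, 0, 0], [0, 0, 0], [0, 0, 0]], "dr": [[0, 0, 0], [0, 0, 0], [0, 0, 0], [0, 0, 0], [0, 0, 0], [0, 0, 0], [0, 0, 0], [0, 0, 0], [0, 0, 0], [0, 0, 0]]}}

```text
time: 32.23
position: [0.5292, -0.0175, 0.3536]
tool_rot: [-0.262, 3.131, 0.0]
ft_force: [-0.1, 0.6, -0.5]
grip_width: 0.57
grip_force: 0.0
```

Call:
{"fn": "send_rows", "kwargs": {"xyz": [[0, 0, 0], [0, 0, 0], [0, 0, 0], [0, 0, 0], [0, 0, 0], [0, 0, 0], [0, 0, 0], [0, 0, 0], [0, 0, 0], [0, 0, 0]], "dr": [[0, 0, 0], [0, 0, 0], [0, 0, 0], [0, 0, 0], [0, 0, 0], [0, 0, 0], [0, 0, 0], [0, 0, 0], [0, 0, 0], [0, 0, 0]]}}

```text
time: 33.07
position: [0.5292, -0.0175, 0.3536]
tool_rot: [-0.262, 3.131, 0.0]
ft_force: [0.3, -0.5, 0.6]
grip_width: 0.571
grip_force: 0.0
```

Call:
{"fn": "send_rows", "kwargs": {"xyz": [[0, 0, 0], [0, 0, 0], [0, 0, 0], [0, 0, 0], [0, 0, 0], [0, 0, 0], [0, 0, 0], [0, 0, 0], [0, 0, 0], [0, 0, 0]], "dr": [[0, 0, 0], [0, 0, 0], [0, 0, 0], [0, 0, 0], [0, 0, 0], [0, 0, 0], [0, 0, 0], [0, 0, 0], [0, 0, 0], [0, 0, 0]]}}

```text
time: 33.9
position: [0.5292, -0.0175, 0.3536]
tool_rot: [-0.262, 3.131, 0.0]
ft_force: [-0.1, -0.5, 0.4]
grip_width: 0.578
grip_force: 0.0
```

Call:
{"fn": "send_rows", "kwargs": {"xyz": [[0, 0, 0], [0, 0, 0], [0, 0, 0], [0, 0, 0], [0, 0, 0], [0, 0, 0], [0, 0, 0], [0, 0, 0], [0, 0, 0], [0, 0, 0]], "dr": [[0, 0, 0], [0, 0, 0], [0, 0, 0], [0, 0, 0], [0, 0, 0], [0, 0, 0], [0, 0, 0], [0, 0, 0], [0, 0, 0], [0, 0, 0]]}}

```text
time: 34.73
position: [0.5292, -0.0175, 0.3536]
tool_rot: [-0.262, 3.131, 0.0]
ft_force: [0.4, -0.2, -0.4]
grip_width: 0.572
grip_force: 0.0
```

Run:
```python
from mv import *
ims=[get_image('scene').astype(int) for _ in range(30)]
r=lambda a,b:np.abs(a-b)[210:330,325:405].mean().round(2)
print([float(r(ims[0],i)) for i in ims[1:]], get_state()['time'])
```

```text
[1.76, 2.03, 1.98, 1.63, 1.43, 2.07, 2.6, 3.02, 3.23, 3.16, 2.81, 2.3, 1.76, 1.37, 1.79, 2.01, 1.88, 1.46, 1.64, 2.2, 2.7, 3.07, 3.19, 3.06, 2.67, 2.17, 1.6, 1.46, 1.82] 36.2333
```

Run:
```python
from mv import *
r=lambda a,b:np.abs(a-b)[210:330,325:405].mean()
for k in range(4):
    ims=[get_image('scene').astype(int) for _ in range(30)]
    print(max(r(ims[i],ims[i+7]) for i in range(23)).round(2), get_state()['time'])
```

```text
3.78 37.7333
3.48 39.2333
3.27 40.7333
3.13 42.2333
```

Call:
{"fn": "send_rows", "kwargs": {"xyz": [[0, 0, 0], [0, 0, 0], [0, 0, 0], [0, 0, 0], [0, 0, 0], [0, 0, 0], [0, 0, 0], [0, 0, 0], [0, 0, 0], [0, 0, 0]], "dr": [[0, 0, 0], [0, 0, 0], [0, 0, 0], [0, 0, 0], [0, 0, 0], [0, 0, 0], [0, 0, 0], [0, 0, 0], [0, 0, 0], [0, 0, 0]]}}

```text
time: 43.07
position: [0.5292, -0.0176, 0.3536]
tool_rot: [-0.262, 3.131, 0.0]
ft_force: [-0.6, 0.1, 0.5]
grip_width: 0.572
grip_force: 0.0
```

Call:
{"fn": "send_rows", "kwargs": {"xyz": [[0, 0, 0], [0, 0, 0], [0, 0, 0], [0, 0, 0], [0, 0, 0], [0, 0, 0], [0, 0, 0], [0, 0, 0], [0, 0, 0], [0, 0, 0]], "dr": [[0, 0, 0], [0, 0, 0], [0, 0, 0], [0, 0, 0], [0, 0, 0], [0, 0, 0], [0, 0, 0], [0, 0, 0], [0, 0, 0], [0, 0, 0]]}}

```text
time: 43.9
position: [0.5292, -0.0175, 0.3536]
tool_rot: [-0.262, 3.131, 0.0]
ft_force: [-0.8, -0.2, -0.5]
grip_width: 0.574
grip_force: 0.0
```

Call:
{"fn": "send_rows", "kwargs": {"xyz": [[0, 0, 0], [0, 0, 0], [0, 0, 0], [0, 0, 0], [0, 0, 0], [0, 0, 0], [0, 0, 0], [0, 0, 0], [0, 0, 0], [0, 0, 0]], "dr": [[0, 0, 0], [0, 0, 0], [0, 0, 0], [0, 0, 0], [0, 0, 0], [0, 0, 0], [0, 0, 0], [0, 0, 0], [0, 0, 0], [0, 0, 0]]}}

```text
time: 44.73
position: [0.5292, -0.0175, 0.3536]
tool_rot: [-0.262, 3.131, 0.0]
ft_force: [-0.6, 0.4, 0.6]
grip_width: 0.577
grip_force: 0.0
```

Call:
{"fn": "send_rows", "kwargs": {"xyz": [[0, 0, 0], [0, 0, 0], [0, 0, 0], [0, 0, 0], [0, 0, 0], [0, 0, 0], [0, 0, 0], [0, 0, 0], [0, 0, 0], [0, 0, 0]], "dr": [[0, 0, 0], [0, 0, 0], [0, 0, 0], [0, 0, 0], [0, 0, 0], [0, 0, 0], [0, 0, 0], [0, 0, 0], [0, 0, 0], [0, 0, 0]]}}

```text
time: 45.57
position: [0.5292, -0.0175, 0.3536]
tool_rot: [-0.262, 3.131, 0.0]
ft_force: [-0.1, -0.2, -0.0]
grip_width: 0.575
grip_force: 0.0
```

Call:
{"fn": "send_rows", "kwargs": {"xyz": [[0, 0, 0], [0, 0, 0], [0, 0, 0], [0, 0, 0], [0, 0, 0], [0, 0, 0], [0, 0, 0], [0, 0, 0], [0, 0, 0], [0, 0, 0]], "dr": [[0, 0, 0], [0, 0, 0], [0, 0, 0], [0, 0, 0], [0, 0, 0], [0, 0, 0], [0, 0, 0], [0, 0, 0], [0, 0, 0], [0, 0, 0]]}}

```text
time: 46.4
position: [0.5292, -0.0175, 0.3535]
tool_rot: [-0.262, 3.131, 0.0]
ft_force: [-0.0, 0.1, -0.4]
grip_width: 0.577
grip_force: 0.0
```

Call:
{"fn": "send_rows", "kwargs": {"xyz": [[0, 0, 0], [0, 0, 0], [0, 0, 0], [0, 0, 0], [0, 0, 0], [0, 0, 0], [0, 0, 0], [0, 0, 0], [0, 0, 0], [0, 0, 0]], "dr": [[0, 0, 0], [0, 0, 0], [0, 0, 0], [0, 0, 0], [0, 0, 0], [0, 0, 0], [0, 0, 0], [0, 0, 0], [0, 0, 0], [0, 0, 0]]}}

```text
time: 47.23
position: [0.5292, -0.0175, 0.3536]
tool_rot: [-0.262, 3.131, 0.0]
ft_force: [-0.3, -0.2, 0.4]
grip_width: 0.572
grip_force: 0.0
```

Call:
{"fn": "send_rows", "kwargs": {"xyz": [[0, 0, 0], [0, 0, 0], [0, 0, 0], [0, 0, 0], [0, 0, 0], [0, 0, 0], [0, 0, 0], [0, 0, 0], [0, 0, 0], [0, 0, 0]], "dr": [[0, 0, 0], [0, 0, 0], [0, 0, 0], [0, 0, 0], [0, 0, 0], [0, 0, 0], [0, 0, 0], [0, 0, 0], [0, 0, 0], [0, 0, 0]]}}

```text
time: 48.07
position: [0.5292, -0.0175, 0.3536]
tool_rot: [-0.262, 3.131, 0.0]
ft_force: [0.2, 0.3, -0.1]
grip_width: 0.574
grip_force: 0.0
```

Call:
{"fn": "send_rows", "kwargs": {"xyz": [[0, 0, 0], [0, 0, 0], [0, 0, 0], [0, 0, 0], [0, 0, 0], [0, 0, 0], [0, 0, 0], [0, 0, 0], [0, 0, 0], [0, 0, 0]], "dr": [[0, 0, 0], [0, 0, 0], [0, 0, 0], [0, 0, 0], [0, 0, 0], [0, 0, 0], [0, 0, 0], [0, 0, 0], [0, 0, 0], [0, 0, 0]]}}

```text
time: 48.9
position: [0.5292, -0.0175, 0.3536]
tool_rot: [-0.262, 3.131, 0.0]
ft_force: [0.1, 0.3, 0.1]
grip_width: 0.575
grip_force: 0.0
```

Run:
```python
from mv import *
r=lambda a,b:np.abs(a-b)[210:330,325:405].mean()
ims=[get_image('scene').astype(int) for _ in range(20)]
print(max(r(ims[i],ims[i+7]) for i in range(13)).round(2), get_state()['time'])
```

```text
2.44 49.9
```

Call:
{"fn": "send_rows", "kwargs": {"xyz": [[0, 0, 0], [0, 0, 0], [0, 0, 0], [0, 0, 0], [0, 0, 0], [0, 0, 0], [0, 0, 0], [0, 0, 0], [0, 0, 0], [0, 0, 0]], "dr": [[0, 0, 0], [0, 0, 0], [0, 0, 0], [0, 0, 0], [0, 0, 0], [0, 0, 0], [0, 0, 0], [0, 0, 0], [0, 0, 0], [0, 0, 0]]}}

```text
time: 50.73
position: [0.5292, -0.0175, 0.3536]
tool_rot: [-0.262, 3.131, 0.0]
ft_force: [0.4, 0.3, -1.0]
grip_width: 0.574
grip_force: 0.0
```

Call:
{"fn": "send_rows", "kwargs": {"xyz": [[0, 0, 0], [0, 0, 0], [0, 0, 0], [0, 0, 0], [0, 0, 0], [0, 0, 0], [0, 0, 0], [0, 0, 0], [0, 0, 0], [0, 0, 0]], "dr": [[0, 0, 0], [0, 0, 0], [0, 0, 0], [0, 0, 0], [0, 0, 0], [0, 0, 0], [0, 0, 0], [0, 0, 0], [0, 0, 0], [0, 0, 0]]}}

```text
time: 51.57
position: [0.5292, -0.0175, 0.3536]
tool_rot: [-0.262, 3.131, 0.0]
ft_force: [0.5, 0.9, -0.7]
grip_width: 0.574
grip_force: 0.0
```

Call:
{"fn": "send_rows", "kwargs": {"xyz": [[0, 0, 0], [0, 0, 0], [0, 0, 0], [0, 0, 0], [0, 0, 0], [0, 0, 0], [0, 0, 0], [0, 0, 0], [0, 0, 0], [0, 0, 0]], "dr": [[0, 0, 0], [0, 0, 0], [0, 0, 0], [0, 0, 0], [0, 0, 0], [0, 0, 0], [0, 0, 0], [0, 0, 0], [0, 0, 0], [0, 0, 0]]}}

```text
time: 52.4
position: [0.5292, -0.0175, 0.3535]
tool_rot: [-0.262, 3.131, 0.0]
ft_force: [-0.5, -0.0, -0.9]
grip_width: 0.575
grip_force: 0.0
```

Call:
{"fn": "send_rows", "kwargs": {"xyz": [[0, 0, 0], [0, 0, 0], [0, 0, 0], [0, 0, 0], [0, 0, 0], [0, 0, 0], [0, 0, 0], [0, 0, 0], [0, 0, 0], [0, 0, 0]], "dr": [[0, 0, 0], [0, 0, 0], [0, 0, 0], [0, 0, 0], [0, 0, 0], [0, 0, 0], [0, 0, 0], [0, 0, 0], [0, 0, 0], [0, 0, 0]]}}

```text
time: 53.23
position: [0.5292, -0.0175, 0.3536]
tool_rot: [-0.263, 3.131, 0.0]
ft_force: [-0.2, 0.7, 0.8]
grip_width: 0.57
grip_force: 0.0
```

Call:
{"fn": "send_rows", "kwargs": {"xyz": [[0, 0, 0], [0, 0, 0], [0, 0, 0], [0, 0, 0], [0, 0, 0], [0, 0, 0], [0, 0, 0], [0, 0, 0], [0, 0, 0], [0, 0, 0]], "dr": [[0, 0, 0], [0, 0, 0], [0, 0, 0], [0, 0, 0], [0, 0, 0], [0, 0, 0], [0, 0, 0], [0, 0, 0], [0, 0, 0], [0, 0, 0]]}}

```text
time: 54.07
position: [0.5292, -0.0175, 0.3536]
tool_rot: [-0.262, 3.131, 0.0]
ft_force: [-0.1, -0.9, 0.7]
grip_width: 0.573
grip_force: 0.0
```

Call:
{"fn": "send_rows", "kwargs": {"xyz": [[0, 0, 0], [0, 0, 0], [0, 0, 0], [0, 0, 0], [0, 0, 0], [0, 0, 0], [0, 0, 0], [0, 0, 0], [0, 0, 0], [0, 0, 0]], "dr": [[0, 0, 0], [0, 0, 0], [0, 0, 0], [0, 0, 0], [0, 0, 0], [0, 0, 0], [0, 0, 0], [0, 0, 0], [0, 0, 0], [0, 0, 0]]}}

```text
time: 54.9
position: [0.5292, -0.0175, 0.3536]
tool_rot: [-0.262, 3.131, 0.0]
ft_force: [-0.2, -0.1, -0.3]
grip_width: 0.573
grip_force: 0.0
```

Call:
{"fn": "send_rows", "kwargs": {"xyz": [[0, 0, 0], [0, 0, 0], [0, 0, 0], [0, 0, 0], [0, 0, 0], [0, 0, 0], [0, 0, 0], [0, 0, 0], [0, 0, 0], [0, 0, 0]], "dr": [[0, 0, 0], [0, 0, 0], [0, 0, 0], [0, 0, 0], [0, 0, 0], [0, 0, 0], [0, 0, 0], [0, 0, 0], [0, 0, 0], [0, 0, 0]]}}

```text
time: 55.73
position: [0.5292, -0.0175, 0.3536]
tool_rot: [-0.262, 3.131, 0.0]
ft_force: [-0.9, -0.3, 0.1]
grip_width: 0.576
grip_force: 0.0
```

Call:
{"fn": "send_rows", "kwargs": {"xyz": [[0, 0, 0], [0, 0, 0], [0, 0, 0], [0, 0, 0], [0, 0, 0], [0, 0, 0], [0, 0, 0], [0, 0, 0], [0, 0, 0], [0, 0, 0]], "dr": [[0, 0, 0], [0, 0, 0], [0, 0, 0], [0, 0, 0], [0, 0, 0], [0, 0, 0], [0, 0, 0], [0, 0, 0], [0, 0, 0], [0, 0, 0]]}}

```text
time: 56.57
position: [0.5292, -0.0175, 0.3536]
tool_rot: [-0.262, 3.131, 0.0]
ft_force: [0.1, -0.2, 0.3]
grip_width: 0.578
grip_force: 0.0
```

Call:
{"fn": "send_rows", "kwargs": {"xyz": [[0, 0, 0], [0, 0, 0], [0, 0, 0], [0, 0, 0], [0, 0, 0], [0, 0, 0], [0, 0, 0], [0, 0, 0], [0, 0, 0], [0, 0, 0]], "dr": [[0, 0, 0], [0, 0, 0], [0, 0, 0], [0, 0, 0], [0, 0, 0], [0, 0, 0], [0, 0, 0], [0, 0, 0], [0, 0, 0], [0, 0, 0]]}}

```text
time: 57.4
position: [0.5292, -0.0175, 0.3535]
tool_rot: [-0.262, 3.131, 0.0]
ft_force: [-0.3, 0.2, 0.2]
grip_width: 0.574
grip_force: 0.0
```

Call:
{"fn": "send_rows", "kwargs": {"xyz": [[0, 0, 0], [0, 0, 0], [0, 0, 0], [0, 0, 0], [0, 0, 0], [0, 0, 0], [0, 0, 0], [0, 0, 0], [0, 0, 0], [0, 0, 0]], "dr": [[0, 0, 0], [0, 0, 0], [0, 0, 0], [0, 0, 0], [0, 0, 0], [0, 0, 0], [0, 0, 0], [0, 0, 0], [0, 0, 0], [0, 0, 0]]}}

```text
time: 58.23
position: [0.5292, -0.0175, 0.3535]
tool_rot: [-0.262, 3.131, 0.0]
ft_force: [0.2, 0.7, 0.2]
grip_width: 0.574
grip_force: 0.0
```

Call:
{"fn": "send_rows", "kwargs": {"xyz": [[0, 0, 0], [0, 0, 0], [0, 0, 0], [0, 0, 0], [0, 0, 0], [0, 0, 0], [0, 0, 0], [0, 0, 0], [0, 0, 0], [0, 0, 0]], "dr": [[0, 0, 0], [0, 0, 0], [0, 0, 0], [0, 0, 0], [0, 0, 0], [0, 0, 0], [0, 0, 0], [0, 0, 0], [0, 0, 0], [0, 0, 0]]}}

```text
time: 59.07
position: [0.5292, -0.0175, 0.3535]
tool_rot: [-0.262, 3.131, 0.0]
ft_force: [-0.0, 1.0, -0.6]
grip_width: 0.576
grip_force: 0.0
```

Call:
{"fn": "send_rows", "kwargs": {"xyz": [[0, 0, 0], [0, 0, 0], [0, 0, 0], [0, 0, 0], [0, 0, 0], [0, 0, 0], [0, 0, 0], [0, 0, 0], [0, 0, 0], [0, 0, 0]], "dr": [[0, 0, 0], [0, 0, 0], [0, 0, 0], [0, 0, 0], [0, 0, 0], [0, 0, 0], [0, 0, 0], [0, 0, 0], [0, 0, 0], [0, 0, 0]]}}

```text
time: 59.9
position: [0.5292, -0.0175, 0.3536]
tool_rot: [-0.262, 3.131, 0.0]
ft_force: [-0.1, 0.8, 0.3]
grip_width: 0.574
grip_force: 0.0
```

Call:
{"fn": "send_rows", "kwargs": {"xyz": [[0, 0, 0], [0, 0, 0], [0, 0, 0], [0, 0, 0], [0, 0, 0], [0, 0, 0], [0, 0, 0], [0, 0, 0], [0, 0, 0], [0, 0, 0]], "dr": [[0, 0, 0], [0, 0, 0], [0, 0, 0], [0, 0, 0], [0, 0, 0], [0, 0, 0], [0, 0, 0], [0, 0, 0], [0, 0, 0], [0, 0, 0]]}}

```text
time: 60.73
position: [0.5292, -0.0175, 0.3536]
tool_rot: [-0.262, 3.131, 0.0]
ft_force: [0.4, -0.3, 0.7]
grip_width: 0.576
grip_force: 0.0
```

Call:
{"fn": "send_rows", "kwargs": {"xyz": [[0, 0, 0], [0, 0, 0], [0, 0, 0], [0, 0, 0], [0, 0, 0], [0, 0, 0], [0, 0, 0], [0, 0, 0], [0, 0, 0], [0, 0, 0]], "dr": [[0, 0, 0], [0, 0, 0], [0, 0, 0], [0, 0, 0], [0, 0, 0], [0, 0, 0], [0, 0, 0], [0, 0, 0], [0, 0, 0], [0, 0, 0]]}}

```text
time: 61.57
position: [0.5292, -0.0175, 0.3535]
tool_rot: [-0.262, 3.131, 0.0]
ft_force: [0.5, 0.1, 0.1]
grip_width: 0.575
grip_force: 0.0
```

Call:
{"fn": "send_rows", "kwargs": {"xyz": [[0, 0, 0], [0, 0, 0], [0, 0, 0], [0, 0, 0], [0, 0, 0], [0, 0, 0], [0, 0, 0], [0, 0, 0], [0, 0, 0], [0, 0, 0]], "dr": [[0, 0, 0], [0, 0, 0], [0, 0, 0], [0, 0, 0], [0, 0, 0], [0, 0, 0], [0, 0, 0], [0, 0, 0], [0, 0, 0], [0, 0, 0]]}}

```text
time: 62.4
position: [0.5292, -0.0175, 0.3536]
tool_rot: [-0.262, 3.131, 0.0]
ft_force: [0.4, 0.2, -0.1]
grip_width: 0.577
grip_force: 0.0
```

Run:
```python
from mv import *
r=lambda a,b:np.abs(a-b)[210:330,325:405].mean()
ims=[get_image('scene').astype(int) for _ in range(15)]
print(max(r(ims[i],ims[i+7]) for i in range(8)).round(2), get_state()['time'])
```

```text
Traceback (most recent call last):
ValueError: 200 camera calls are used up
```

Call:
{"fn": "send_rows", "kwargs": {"xyz": [[0, 0, 0], [0, 0, 0], [0, 0, 0], [0, 0, 0], [0, 0, 0], [0, 0, 0], [0, 0, 0], [0, 0, 0], [0, 0, 0], [0, 0, 0]], "dr": [[0, 0, 0], [0, 0, 0], [0, 0, 0], [0, 0, 0], [0, 0, 0], [0, 0, 0], [0, 0, 0], [0, 0, 0], [0, 0, 0], [0, 0, 0]]}}

```text
time: 63.33
position: [0.5292, -0.0175, 0.3536]
tool_rot: [-0.262, 3.131, 0.0]
ft_force: [0.0, -0.2, 0.4]
grip_width: 0.574
grip_force: 0.0
```

Call:
{"fn": "send_rows", "kwargs": {"xyz": [[0, 0, 0], [0, 0, 0], [0, 0, 0], [0, 0, 0], [0, 0, 0], [0, 0, 0], [0, 0, 0], [0, 0, 0], [0, 0, 0], [0, 0, 0]], "dr": [[0, 0, 0], [0, 0, 0], [0, 0, 0], [0, 0, 0], [0, 0, 0], [0, 0, 0], [0, 0, 0], [0, 0, 0], [0, 0, 0], [0, 0, 0]]}}

```text
time: 64.17
position: [0.5292, -0.0175, 0.3536]
tool_rot: [-0.262, 3.131, 0.0]
ft_force: [0.1, 0.0, 0.6]
grip_width: 0.576
grip_force: 0.0
```

Call:
{"fn": "send_rows", "kwargs": {"xyz": [[0, 0, 0], [0, 0, 0], [0, 0, 0], [0, 0, 0], [0, 0, 0], [0, 0, 0], [0, 0, 0], [0, 0, 0], [0, 0, 0], [0, 0, 0]], "dr": [[0, 0, 0], [0, 0, 0], [0, 0, 0], [0, 0, 0], [0, 0, 0], [0, 0, 0], [0, 0, 0], [0, 0, 0], [0, 0, 0], [0, 0, 0]]}}

```text
time: 65.0
position: [0.5292, -0.0175, 0.3536]
tool_rot: [-0.262, 3.131, 0.0]
ft_force: [-0.2, -0.1, 0.5]
grip_width: 0.572
grip_force: 0.0
```

```bash
python3 -c "
from bench import *
print(get_state()['time']); print(close_job())"
```

```text
65.0
the job is handed in; nothing more can be done
None
```

I handed the job in at 65.0 s of the 72 s allowed: the set hanger hangs on the stand's arm, the clip hanger hangs in its loop, and the robot is clear of both; a slight, fading sway was still visible at my last check (about 50 s), and the camera calls ran out before I could confirm it had stopped.

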